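Clamp the knife sharpener to the counter shelf

TASK

Put the knife sharpener on the raised shelf with its flat foot slid fully home under the clamp, against the end stop. Then tighten the clamp with the four-armed handle under the shelf's front edge (anticlockwise seen from above): gently, until you feel the pad meet the foot and then about 25 degrees more, firm but not overtightened. Leave the sharpener clamped there, let go of everything, and do not disturb the other kitchen things.

Things in the scene. Friction and masses are not known exactly. Their poses are not given: they have to be found in the camera images.
- sharpener_grip (a point): Centre of the loose knife sharpener's grey housing, 36 mm above its underside. Housing 90 long (x) x 30 wide (y) x 56 mm high, on a steel base plate 40 wide x 8 mm thick that runs from 45 mm behind to 100 mm ahead of this point in x; the 55 mm beyond the housing at +x is the flat foot that goes under the clamp. z up. Overall 64 mm high. Starts on the worktop right of the shelf.
- sharpener: The sharpener as a whole (0.3 to 0.5 kg): same axes as its housing's centre, origin 36 mm below that centre, at the underside of the base plate.
- foot_tip (a point): Middle of the end of the sharpener's foot, at the underside of the plate; x points out of the end along the foot, z up. It lies 100 mm ahead of the housing's centre and 36 mm below it.
- shelf: The raised plywood shelf (fixed). Origin on the worktop below the middle of its front edge; x towards its back, y along the front edge to the left, z up. Board 200 mm deep, 320 mm long, 12 mm thick, top 160 mm above the worktop, a side panel at each end. Nothing stands on its front 40 mm; all of the board from the slot's mouth to the right end is clear for 130 mm from the front edge.
- slot_end (a point): Where the middle of the foot's end must come: on the shelf's board, at the face of the end stop, 75 mm behind the front edge. Axes are the shelf's; the foot slides in towards +y. Two steel cheeks 10 mm high and 44 mm apart flank the last 48 mm before the stop; their flared mouths begin 65 mm before it.
- stop: The steel end stop of the slot, 60 mm long, 8 mm thick, 16 mm high, on the shelf's board. Origin at the foot of the face that the sharpener's foot meets, same axes as the shelf. Must not be pushed harder than 25 N.
- jaw: The clamp's jaw: a steel inverted L, its arm (26 mm wide along the slot) reaching over the slot 25 mm before the stop, from a post behind the rear cheek. Its top is 70 mm above the board at handle angle 0. Origin on the pad's upright line, at board level at handle angle 0. It comes down 12 mm per radian of the handle.
- pad_line (a point): Point on the jaw's arm, under which a round rubber pad, 24 mm across, hangs on a spring of 2.5 N per mm. How far it hangs down is not known: it starts 7 to 24 mm above the foot's top. From first touch the grip grows by about 30 N per radian of the handle (half a newton per degree). Right is 8 to 18 N, 15 to 34 degrees past first touch; over 24 N ruins the pad.
- hub (a point): Centre of the handle's hub (28 mm across), on its upright axis at the arms' height: 130 mm above the worktop, 30 mm below the board's top, 10 mm behind its front edge. The hub reaches 12 mm below this point. Four level round arms 12 mm thick, at right angles, end in black 16 mm balls centred 64 mm from the axis. Front arms stick out from under the board and can be pushed or pinched there from above.
- handle (a joint): Angle of the handle (rad), growing anticlockwise seen from above (front arm moves right, shelf's -y), which tightens. At 0 one arm points straight to the front (shelf's -x). Range -0.1 to 3.3. It turns against a steady drag of about 0.22 N m (0.37 back) and stays where left, also under load; each newton of grip adds 0.012 N m to the tightening effort. Must not be pushed harder than 25 N.
- jar: Bystander, loose: small jar with a green lid, 54 mm across, 60 mm tall, on top of the shelf at its right rear.
- glass: Bystander, loose: drinking glass, 54 mm across, 75 mm tall, on top of the shelf at its left rear.
- mug: Bystander, loose: white mug, 76 mm across, 85 mm tall, on the worktop beneath the shelf, towards its back.
- soap: Bystander, loose: green soap bottle, 64 mm across, 190 mm tall, on the worktop left of the shelf.
- tin: Bystander, loose: tin can, 72 mm across, 110 mm tall, on the worktop at the far right.
- jug: Bystander, loose: clear measuring jug, 120 mm across without its handle, 130 mm tall, on the worktop at the left.
- spoon: Bystander, loose: steel spoon lying on the worktop at the near right.
- sponge: Bystander, loose: sponge block 90 x 60 x 30 mm on the worktop at the far right.
Things that resemble listed ones, but are neither listed nor needed, are in the scene too. There is more than one size of the sharpener; the job needs the middle-sized.

How it is judged (in metres and radians):
On the way, in this order (a step that is already met when the one before it is completed fails the run):
1. the sharpener's foot lies flat in the slot, its end within 4 mm of the stop, not yet clamped (y of foot_tip in the frame of slot_end above -0.004 m and x of foot_tip in the frame of slot_end between -0.006 and 0.006 m and z of foot_tip in the frame of slot_end below 0.008 m and angle between foot_tip's own z axis and vertical below 0.06 rad and angle between the x axis of foot_tip and the y axis of slot_end, either way round below 0.12 rad and contact force between jaw and sharpener below 4 N), for 0.2 s.
2. the jaw grips the foot with 8 N or more (y of foot_tip in the frame of slot_end above -0.004 m and x of foot_tip in the frame of slot_end between -0.006 and 0.006 m and z of foot_tip in the frame of slot_end below 0.008 m and angle between foot_tip's own z axis and vertical below 0.06 rad and angle between the x axis of foot_tip and the y axis of slot_end, either way round below 0.12 rad and contact force between jaw and sharpener above 8 N), for 0.2 s.
At the end, for the whole second after the job is handed in: The sharpener's foot is flat in the slot with its end within 4 mm of the end stop, 6 mm of the slot's middle and 0.12 rad of its direction, gripped by the jaw with 8 to 18 N (15 to 34 degrees of the handle past first touch), and everything is at rest (all of step 2 and contact force between jaw and sharpener below 18 N and linear speed of sharpener below 0.01 m/s and velocity of joint handle below 0.03 rad/s).
It fails at once if the clamp is overtightened (more than 24 N on the foot) (contact force between jaw and sharpener above 24 N).
It fails at once if the handle is pushed harder than 25 N (contact force between any of the arm, the fingers and handle above 25 N).
It fails at once if the sharpener is rammed against the end stop (more than 25 N) (contact force between sharpener and stop above 25 N).
It fails at once if a bystander is moved more than 30 mm or knocked over (distance of any of jar, glass, mug, soap, tin, jug, spoon, sponge from where it was at the start of the episode above 0.03 m or angle between any of jar, glass, mug, soap, tin, jug's own z axis and vertical above 0.5 rad).
It also fails if it takes over 72 s, if anything falls off the work surface, if the arm or the gripper's body presses on something with over 40 N, if the wrist force passes 120 N, or if a joint passes its speed limit or range.

ROBOT

A 6-joint arm with a two-finger parallel gripper is mounted at the origin on the work surface. World frame = base frame: x ahead of the robot, y to its left, z up, the work surface at z = 0. Lengths are in m, angles in degrees, forces in N, time in s.
With the tool pointing down it reaches from about 0.35 to 0.875 m from the base axis. Payload 4.2 kg.
Tool frame: the origin (TCP) lies between the finger pads; the fingertips stand 8 mm ahead of it and the grasp point (between the pads) lies 11 mm behind it; x points along the fingers, y is the direction in which the jaws open and shut, and the axes are right-handed (so a half turn about x gives the same grasp; the last joint's range is limited). The gripper opens to 87 mm and grips with 3 to 60 N. Pads are 19 mm wide; open, the fingers measure 117 mm over their backs; the gripper's body (75 mm by 190 mm) begins 51 mm behind the grasp point.
Start: joints at [82.254, 22.042, 0.453, 0, -68.411, -14.817], TCP at [0.24, 0.577, 0.231] pointing down, gripper open.
Joint ranges: [-179.83, 179.83], [-69.29, 118.12], [-61.27, 80.66], [-181.25, 117.63], [-171.15, -9.14], [-177.46, 177.46]. Speed limits (degrees/s): [159.86, 159.86, 180, 180, 180, 180].

INTERFACE

Orientations are given as a 3x3 rotation matrix whose columns are the frame's x, y, z axes.
In Python, from station import r gives the robot as it stands. The module is installed in compiled form; this text tells all that it offers.
- The arm moves only by the tool move_arm, never from a script. Its argument "increments" is one flat list of numbers, 7 for each row, row after row: the turn, a rotation vector about the tool's x, y, z in degrees, then the shift along the tool's x, y, z in m, then the finger opening in m, from 0 to 0.087. A call has 1 to 12 rows; each row is the pose to reach, as a shift and turn from the pose commanded when the call began, along the tool's axes at that moment; what a row does not reach only later rows make up. A row lasts 1/12 s, in which the tool goes at most 41.7 mm and 7.16 degrees, less where a joint would pass 70% of its speed; a pose out of reach is approached as far as the arm can. A call with a gripper value outside its range is refused whole. The fingers move at their own pace and stop on an object; the grip force is fixed at half the most. Time passes only in rows, so rows that repeat a pose let the fingers close. It gives the time, the measured TCP pose, the force and the opening at its end, in the units of the state.
- r.sense(): the state, without advancing time (a new reading comes with each control period).
- r.capture(name): name is "scene" or "top"; returns the picture (400x640x3 uint8, red, green, blue); there is no depth.
- r.calibration(name): a dict with "fx", "fy", "cx", "cy" (pixels), "D" ([k1, k2, p1, p2, k3] as OpenCV has them; the pictures are not rectified), "rvec" (rotation vector, rad) and "tvec" (3), from world to camera coordinates, as OpenCV has them. Camera axes: x right, y down, z forward; pixel columns grow to the right and rows downward; lengths in m; the calibration is good to about 2 mm. A picture is of the moment at which its call begins. calibration takes no time and is no camera call.
- r.finish_job(): hands the job in, once; it reports no verdict.
The state is a dict: "time_s": time; "joints": joint angles; "joint_velocities": joint speeds; "effort": joint torques, N m; "tcp_pos": TCP position; "ee_rot": TCP orientation; "wrist_force": force on the tool from outside, world axes, zero at the start; "moment": the same for the moment, N m; "gripper_width": opening from 0.0 (shut) to 1.0 (fully open).
Only numpy, scipy, OpenCV 4.12 (cv2) and the standard library are available. Lean on these libraries where they do the work, as an engineer would, in place of code of your own. Each camera call takes 0.05 s, during which the arm holds its last target.

## Working session

There is one attempt and no reset: what is moved stays moved. The work goes in short steps, Python scripts to look and compute and a tool call to move; the robot and the scene stay as the last step left them, time stands still between calls to the robot, and variables do not carry over. Pictures are saved under pics/ and viewed, and the job is handed in when it is done.

Besides the shell and the picture viewer there is one more tool, called after "Request:" as a command line: name --argument value ..., lists and objects as JSON in quotes. move_arm: Moves the arm, as the interface text tells. Its arguments: {"type":"object","properties":{"increments":{"type":"array","items":{"type":"number"}}},"required":["increments"]}

```bash
mkdir -p pics
python3 - <<'E'
from station import r
import cv2
s=r.sense()
for k in s: print(k,s[k])
for n in ("scene","top"):
    print(n,r.calibration(n))
    cv2.imwrite(f"pics/{n}0.png",r.capture(n)[:,:,::-1])
E
```

```text
time_s 0.0
joints [ 8.22541736e+01  2.20891275e+01  3.80293747e-01 -2.99845371e-02
 -6.84109203e+01 -1.48173814e+01]
joint_velocities [ 0.01525171  0.03339385 -0.05768824  0.07863703  0.03410553 -0.02057506]
effort [-4.01841698e-04 -3.90664458e+01  1.87399024e+01  4.21980187e+00
  1.09525639e-02 -1.93856831e-04]
tcp_pos [0.23955843 0.57663307 0.22947773]
ee_rot [[-7.63870397e-04 -3.83879871e-01 -9.23382727e-01]
 [-2.00539798e-03 -9.23380552e-01  3.83880625e-01]
 [-9.99997697e-01  2.14498490e-03 -6.44888480e-05]]
wrist_force [-0.50443727  0.2867901   0.18508247]
moment [ 0.01630425 -0.01694674 -0.01656621]
gripper_width 0.9998024067655148
scene {'fx': 462.9119016803425, 'fy': 462.9119016803425, 'cx': 318.038749077273, 'cy': 202.2774627623472, 'D': array([-0.10390136,  0.        ,  0.        ,  0.        ,  0.        ]), 'rvec': array([ 1.54478781,  1.91443497, -0.89355833]), 'tvec': array([ 0.10646828, -0.23233774,  2.07318938])}
top {'fx': 401.1772922170755, 'fy': 401.1772922170755, 'cx': 320.9192671933235, 'cy': 202.6414308925577, 'D': array([-0.02407818,  0.        ,  0.        ,  0.        ,  0.        ]), 'rvec': array([ 2.15172746, -2.15416109,  0.14180718]), 'tvec': array([0.01741753, 0.56846286, 1.17111644])}
```

View pics/scene0.png

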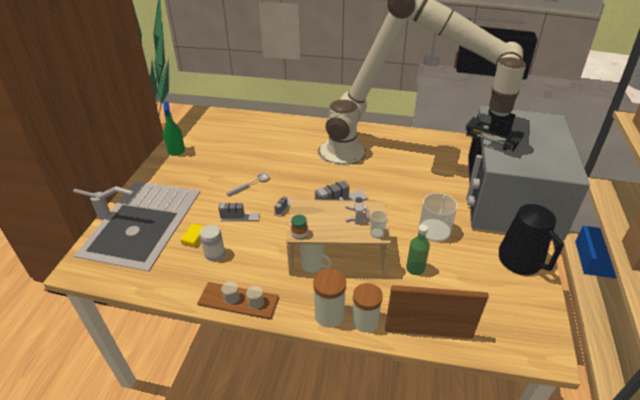

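View pics/top0.png

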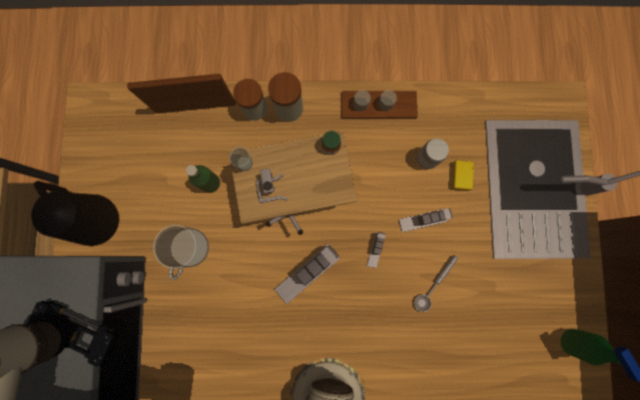

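The scene picture shows the shelf at about (338,240) with the arm upper right. Sharpener candidates in the top picture are (309,273), the biggest; (377,250), the smallest; and (426,220), probably the middle one. I'll take close crops and measure.

```bash
cat > h.py <<'E'
from station import r
import numpy as np, cv2
from scipy.spatial.transform import Rotation as R
def cal(n):
    c=r.calibration(n);K=np.array([[c['fx'],0,c['cx']],[0,c['fy'],c['cy']],[0,0,1]])
    return K,np.array(c['D']),np.array(c['rvec']),np.array(c['tvec'])
def p2w(n,px,z):
    K,D,rv,tv=cal(n);px=np.array(px,float).reshape(-1,1,2)
    u=cv2.undistortPoints(px,K,D).reshape(-1,2);Rm=cv2.Rodrigues(rv)[0]
    C=-Rm.T@tv;d=np.c_[u,np.ones(len(u))]@Rm
    return C+d*((z-C[2])/d[:,2])[:,None]
def w2p(n,P):
    K,D,rv,tv=cal(n);return cv2.projectPoints(np.array(P,float).reshape(-1,1,3),rv,tv,K,D)[0].reshape(-1,2)
def crop(img,x0,y0,x1,y1,s,f,draw=()):
    c=cv2.resize(img[y0:y1,x0:x1,::-1],None,fx=s,fy=s,interpolation=cv2.INTER_CUBIC)
    for i,p in enumerate(draw): cv2.circle(c,(int((p[0]-x0+.5)*s),int((p[1]-y0+.5)*s)),2,(0,0,255),-1)
    cv2.imwrite(f,c)
E
python3 - <<'E'
import cv2
from h import *
t=cv2.imread('pics/top0.png')[:,:,::-1]
crop(t,365,195,465,275,8,'pics/c1.png')
crop(t,220,125,365,245,5,'pics/c2.png')
s=cv2.imread('pics/scene0.png')[:,:,::-1]
crop(s,210,170,400,290,4,'pics/c3.png')
for a in ([(400,224),(451,213)],[(380,234),(372,266)],[(281,296),(335,250)]):
    w=p2w('top',a,0.03);print(w,np.linalg.norm(w[0]-w[1]))
E
```

```text
[[ 0.50428492 -0.22144538  0.03      ]
 [ 0.53737948 -0.37716967  0.03      ]] 0.15920208828869215
[[ 0.47430013 -0.16050818  0.03      ]
 [ 0.37933643 -0.13484199  0.03      ]] 0.09837102534890842
[[ 0.29221638  0.13466748  0.03      ]
 [ 0.42677929 -0.02511243  0.03      ]] 0.20889422700461274
```

View pics/c1.png

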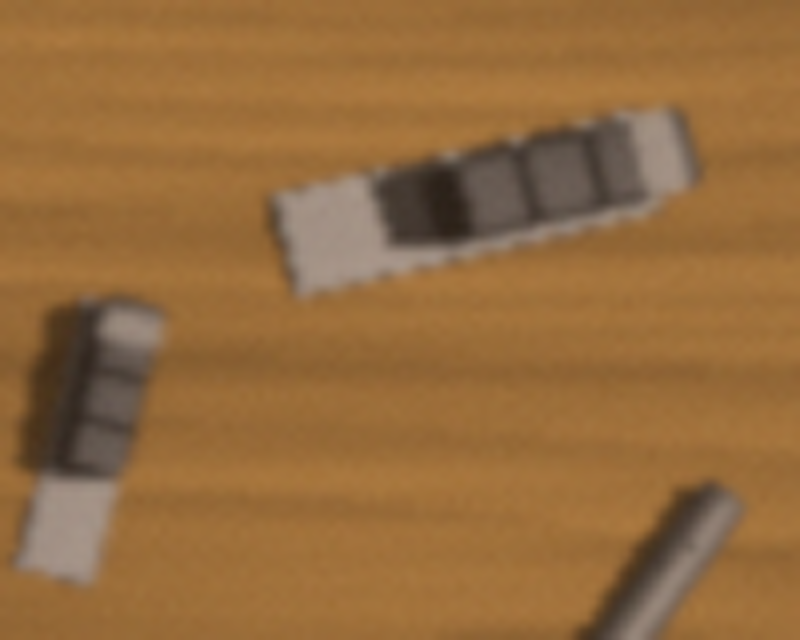

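View pics/c2.png

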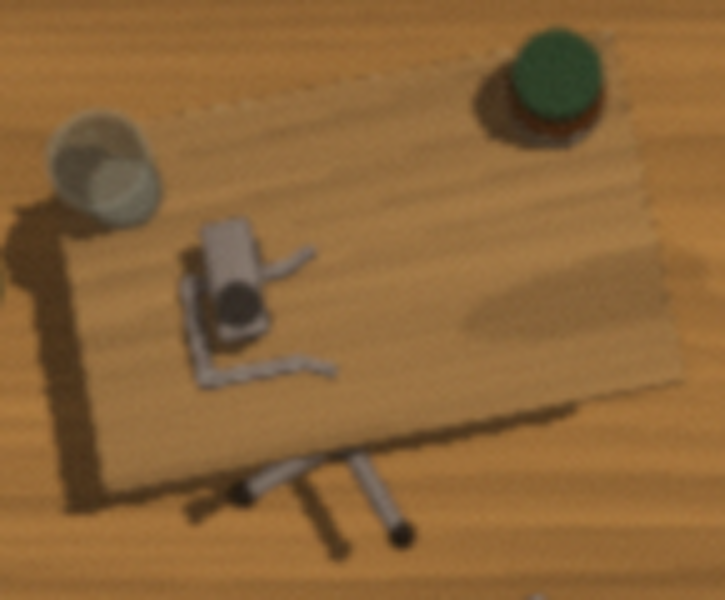

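View pics/c3.png

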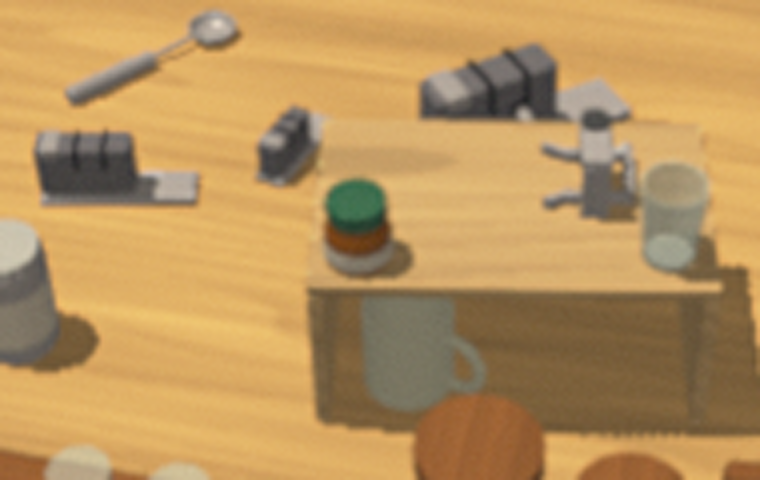

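The top crop shows the middle sharpener, 159 mm long at housing height, at about (426,220) with its foot to the left (corners ~(399,219) and (402,231)). The other two measure 98 mm and 209 mm. The shelf crop shows the jaw at ~(267,182), the stop and cheeks left of and below it, and handle balls at ~(268,223) and (300,231). Next I'll fit both poses and overlay them.

```bash
cat > fit.py <<'E'
from h import *
from scipy.optimize import least_squares
def T(x,y,th,P):
    P=np.array(P,float);c,s=np.cos(th),np.sin(th)
    return np.c_[x+c*P[:,0]-s*P[:,1],y+s*P[:,0]+c*P[:,1],P[:,2]]
def c1(p): return [365+p[0]/8-.5,195+p[1]/8-.5]
def c2(p): return [220+p[0]/5-.5,125+p[1]/5-.5]
def fit(P,px,x0):
    f=lambda v:(w2p('top',T(*v,P))-px).ravel()
    q=least_squares(f,x0);return q.x,q.fun.reshape(-1,2)
E
python3 - <<'E'
from fit import *
K,D,rv,tv=cal('top');print('cam',-cv2.Rodrigues(rv)[0].T@tv)
# sharpener: foot end corners top, left= +y
P=[(.1,.02,.008),(.1,-.02,.008),(.045,-.015,.064),(.045,.015,.064)]
# image: x axis ~ +y world (left); its +y -> -x world (down)
P=[(.1,.02,.008),(.1,-.02,.008)];px=np.array([c1((298,296)),c1((276,196))])
for z in (.008,.064): print(z)
w=p2w('top',px,.008);print(w,np.linalg.norm(w[0]-w[1]))
v,e=fit(P,px,(.52,-.3,1.7));print('sh tip fit',v,np.degrees(v[2]),e)
# long plate edge (camera side): (298,296)->(655,212)
w=p2w('top',[c1((298,296)),c1((655,212))],.008);d=w[0]-w[1];print('edge ang',np.degrees(np.arctan2(d[1],d[0])),np.linalg.norm(d))
v1=v.copy()
# shelf
P=[(0,.16,.16),(0,-.16,.16),(.2,-.16,.16)];px=np.array([c2((108,494)),c2((682,380)),c2((614,36))])
vs,e=fit(P,px,(.5,.1,-.2));print('shelf',vs,np.degrees(vs[2]),e)
b=p2w('top',[c2((245,492)),c2((402,535))],.13);print('balls',b)
Rs=np.array([[np.cos(vs[2]),-np.sin(vs[2])],[np.sin(vs[2]),np.cos(vs[2])]])
print('balls in shelf',(b[:,:2]-vs[:2])@Rs)
st=p2w('top',[c2((183,283)),c2((205,386))],.176);print('stop',(st[:,:2]-vs[:2])@Rs)
ck=p2w('top',[c2((335,372)),c2((312,252)),c2((300,362)),c2((270,272))],.17);print('cheek',(ck[:,:2]-vs[:2])@Rs)
j=p2w('top',[c2((203,228)),c2((247,218)),c2((267,325)),c2((220,340))],.23);print('jaw',(j[:,:2]-vs[:2])@Rs)
E
```

```text
cam [0.40944928 0.0163636  1.2357389 ]
0.008
0.064
[[ 0.48300701 -0.23054223  0.008     ]
 [ 0.52141356 -0.22311551  0.008     ]] 0.03911801815845827
sh tip fit [ 0.52114804 -0.32501968  1.7612888 ] 100.91441448961045 [[ 0.02765435  0.14098036]
 [-0.02771946 -0.14214087]]
edge ang 103.01267422303904 0.14209263242170303
shelf [0.52620017 0.07665252 0.1904679 ] 10.91300670837438 [[-0.85204451  0.19405485]
 [ 0.92211074  0.54005799]
 [-0.06746013 -0.80855436]]
balls [[0.49990897 0.16165902 0.13      ]
 [0.47608679 0.07473307 0.13      ]]
balls in shelf [[-0.00972245  0.08844664]
 [-0.0495705   0.00760265]]
stop [[0.10258951 0.09643545]
 [0.04531011 0.09435218]]
cheek [[0.04044985 0.02523677]
 [0.1073543  0.02570971]
 [0.04937087 0.04272826]
 [0.10085534 0.04995891]]
jaw [[0.11717764 0.07473884]
 [0.11801656 0.0517133 ]
 [0.06139965 0.05134535]
 [0.05835445 0.07614157]]
```

```bash
cat > ov.py <<'E'
from fit import *
def box(x0,x1,y0,y1,z0,z1): return [(x,y,z) for x in(x0,x1) for y in(y0,y1) for z in(z0,z1)]
ED=[(0,1),(2,3),(4,5),(6,7),(0,2),(1,3),(4,6),(5,7),(0,4),(1,5),(2,6),(3,7)]
def sharp(v,z=0): return [T(*v,box(-.045,.1,-.02,.02,z,z+.008)),T(*v,box(-.045,.045,-.015,.015,z+.008,z+.064))]
def shelfm(v,se=(.075,.0885),ja=0,hub=(.010,.028),ha=.33):
    L=[T(*v,box(0,.2,-.16,.16,.148,.16)), T(*v,box(se[0]-.03,se[0]+.03,se[1],se[1]+.008,.16,.176)),
       T(*v,box(se[0]-.022,se[0]-.022,se[1]-.048,se[1],.17,.17)),T(*v,box(se[0]+.022,se[0]+.022,se[1]-.048,se[1],.17,.17))]
    for k in range(4):
        a=ha+k*np.pi/2;p=T(*v,[(hub[0]-.064*np.cos(a),hub[1]-.064*np.sin(a),.13),(hub[0],hub[1],.13)])
        L.append(np.array([p[0],p[0],p[0],p[0],p[1],p[1],p[1],p[1]]))
    return L
def over(n,img,boxes,x0,y0,x1,y1,s,f):
    c=cv2.resize(img[y0:y1,x0:x1,::-1],None,fx=s,fy=s,interpolation=cv2.INTER_CUBIC)
    for b in boxes:
        p=((w2p(n,b)-[x0,y0]+.5)*s)
        for i,j in ED: cv2.line(c,tuple(map(int,p[i])),tuple(map(int,p[j])),(0,0,255),1)
    cv2.imwrite(f,c)
E
python3 - <<'E'
from ov import *
t=cv2.imread('pics/top0.png')[:,:,::-1];s=cv2.imread('pics/scene0.png')[:,:,::-1]
vs=(.5262,.0767,.1905);v=(.523,-.3246,np.radians(102))
over('top',t,sharp(v),365,195,465,275,5,'pics/o1.png')
over('top',t,shelfm(vs),220,125,365,245,5,'pics/o2.png')
over('scene',s,sharp(v)+shelfm(vs),210,170,400,290,4,'pics/o3.png')
E
```

```text
(no output)
```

View pics/o1.png

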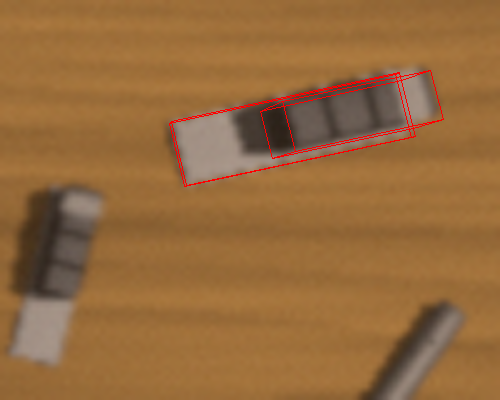

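View pics/o2.png

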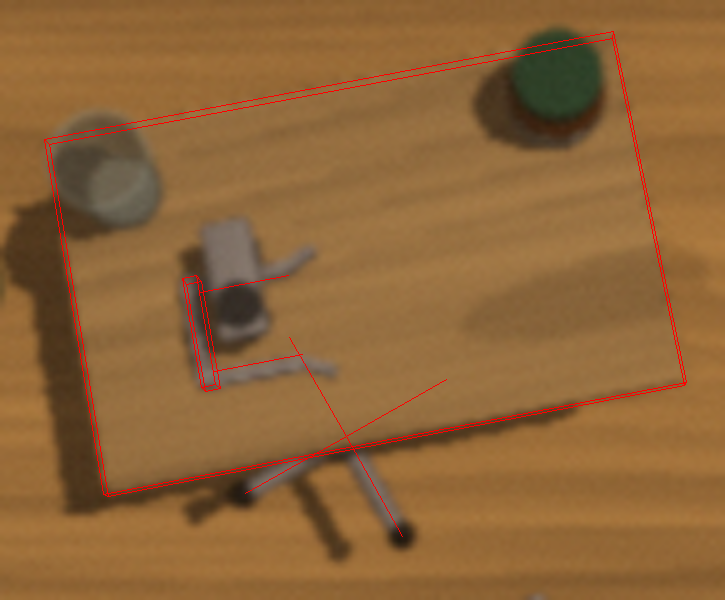

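View pics/o3.png

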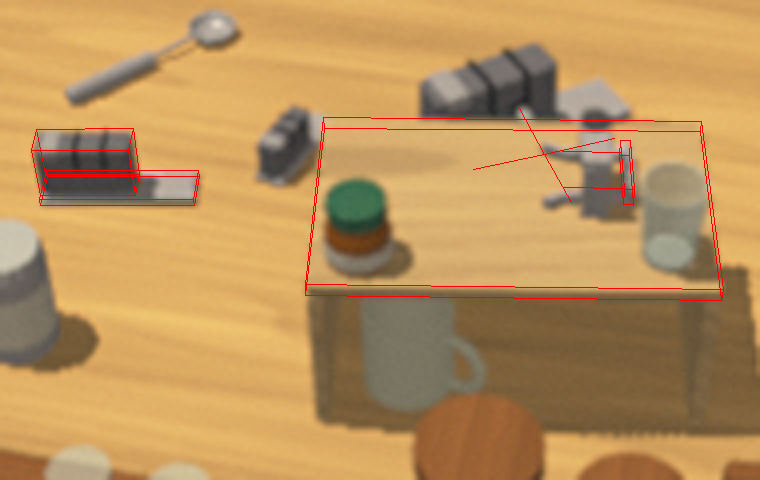

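The overlays fit: the sharpener's housing centre is at (0.523,-0.325) with heading 102°, and the shelf's yaw is 10.9°. The stop, slot and handle all line up with the given sizes. Next I'll work out the first reach.

```bash
cat > plan.py <<'E'
from ov import *
def inc(p,yaw):
    """increment from measured pose to tool-down pose with tool-y at world angle yaw(deg)"""
    s=r.sense();Rm=np.array(s['ee_rot']);p0=np.array(s['tcp_pos'])
    Rm=R.from_matrix(Rm).as_matrix()
    a=np.radians(yaw);X=np.array([0,0,-1.]);Y=np.array([np.cos(a),np.sin(a),0]);Z=np.cross(X,Y)
    Rt=np.c_[X,Y,Z]
    rv=np.degrees(R.from_matrix(Rm.T@Rt).as_rotvec());d=Rm.T@(np.array(p)-p0)
    print('turn',rv.round(2),'shift',d.round(4));return rv,d
E
python3 - <<'E'
from plan import *
inc((.523,-.3246,.33),192);inc((.523,-.3246,.10),192);inc((.523,-.3246,.33),12)
E
```

```text
turn [55.43 -0.06 -0.1 ] shift [-0.0989  0.7237 -0.6077]
turn [55.43 -0.06 -0.1 ] shift [ 0.1311  0.7232 -0.6076]
turn [-1.2457e+02  1.2000e-01 -7.0000e-02] shift [-0.0989  0.7237 -0.6077]
```

Request:
move_arm --increments '[0,0,0,-0.04,0,0,0.087,0,0,0,-0.08,0,0,0.087,5,0,0,-0.1,0.026,-0.022,0.087,11,0,0,-0.1,0.057,-0.048,0.087,17,0,0,-0.1,0.088,-0.074,0.087,22,0,0,-0.1,0.119,-0.1,0.087,27,0,0,-0.1,0.15,-0.126,0.087,32,0,0,-0.1,0.181,-0.152,0.087,37,0,0,-0.1,0.212,-0.178,0.087,42,0,0,-0.1,0.243,-0.204,0.087,47,0,0,-0.1,0.274,-0.23,0.087,52,0,0,-0.1,0.305,-0.256,0.087]'

```text
time_s: 1.1
tcp_pos: [0.3589, 0.1952, 0.3304]
ee_rot: [[-0.0, -0.965, -0.263], [0.0, -0.263, 0.965], [-1.0, 0.0, 0.0]]
wrist_force: [1.6, 0.4, 0.1]
gripper_width: 1.004
```

Run:
```python
from plan import *
s=r.sense();print(s['tcp_pos'],s['joints'],s['time_s'])
inc((.523,-.3246,.33),192);inc((.523,-.3246,.12),192)
```

```text
[0.35887529 0.19515271 0.33041282] [ 5.15548960e+01 -3.53749006e+00 -1.66251879e+01 -1.30821327e-02
 -7.69122485e+01 -3.63174193e+01] 1.1
turn [ 3.23  0.01 -0.01] shift [ 3.000e-04 -2.180e-02 -5.446e-01]
turn [ 3.23  0.01 -0.01] shift [ 0.2103 -0.0218 -0.5447]
```

Request:
move_arm --increments '[1,0,0,0,-0.002,-0.04,0.087,3.2,0,0,0,-0.003,-0.08,0.087,3.2,0,0,0,-0.005,-0.12,0.087,3.2,0,0,0,-0.006,-0.16,0.087,3.2,0,0,0,-0.008,-0.2,0.087,3.2,0,0,0,-0.01,-0.24,0.087,3.2,0,0,0,-0.011,-0.28,0.087,3.2,0,0,0,-0.013,-0.32,0.087,3.2,0,0,0,-0.014,-0.36,0.087,3.2,0,0,0,-0.016,-0.4,0.087,3.2,0,0,0,-0.018,-0.44,0.087,3.2,0,0,0.02,-0.019,-0.48,0.087]'

```text
time_s: 2.1
tcp_pos: [0.5063, -0.2609, 0.3149]
ee_rot: [[0.007, -0.977, -0.212], [-0.003, -0.212, 0.977], [-1.0, -0.006, -0.004]]
wrist_force: [1.4, 1.1, 0.8]
gripper_width: 1.0
```

Run:
```python
from plan import *
s=r.sense();print(s['tcp_pos'],s['joints'],s['time_s'])
inc((.523,-.3246,.12),192);inc((.523,-.3246,.028),192)
```

```text
[ 0.50626199 -0.26092546  0.31487927] [-10.91670226  13.69024739   0.47882298   0.10412412 -76.38243106
  23.11559913] 2.1
turn [ 0.22 -0.25  0.33] shift [ 0.1952 -0.0017 -0.0649]
turn [ 0.22 -0.25  0.33] shift [ 0.2872 -0.0012 -0.0645]
```

Request:
move_arm --increments '[0,0,0,0.02,-0.001,-0.03,0.087,0,0,0,0.06,-0.002,-0.064,0.087,0,0,0,0.1,-0.002,-0.064,0.087,0,0,0,0.14,-0.002,-0.064,0.087,0,0,0,0.17,-0.002,-0.064,0.087,0,0,0,0.185,-0.002,-0.064,0.087,0,0,0,0.19,-0.002,-0.064,0.087,0,0,0,0.19,-0.002,-0.064,0.087]'

```text
time_s: 2.77
tcp_pos: [0.5191, -0.3197, 0.1202]
ee_rot: [[-0.004, -0.977, -0.212], [0.001, -0.212, 0.977], [-1.0, 0.003, 0.002]]
wrist_force: [0.1, 0.5, 0.5]
gripper_width: 1.002
```

Run:
```python
from plan import *
s=r.sense();print(s['tcp_pos'],s['time_s'])
inc((.523,-.3246,.028),192)
v=(.523,-.3246,np.radians(102))
tip=T(*v,[(0,.0435,0),(0,-.0435,0),(0,.0585,0),(0,-.0585,0)])
for n,b in(('top',(365,195,465,275)),('scene',(190,140,310,230))):
    im=r.capture(n);over(n,im,sharp(v),*b,6,f'pics/g_{n}.png')
```

```text
[ 0.51911734 -0.31965236  0.12016111] 2.7667
turn [ 0.23  0.1  -0.19] shift [ 0.0921 -0.0031 -0.0058]
```

View pics/g_scene.png

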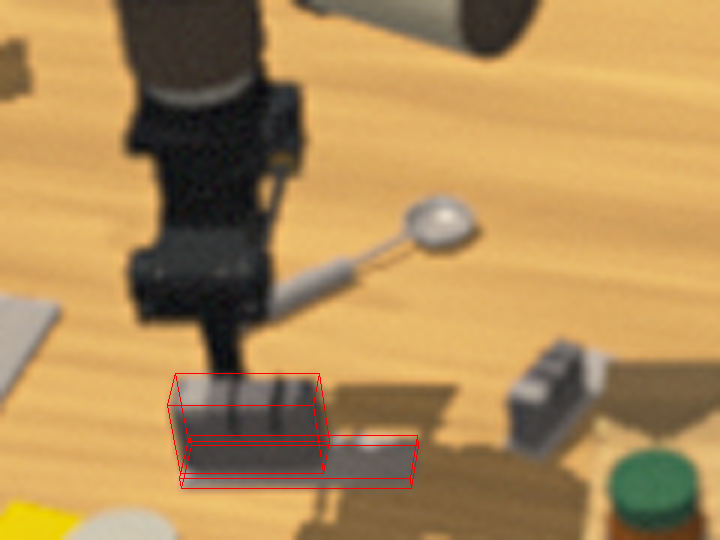

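The scene crop shows the open gripper straight over the housing (about (230,420) in the crop), with the overlay matching. I'll go down and grasp.

Request:
move_arm --increments '[0,0,0,0.02,-0.003,-0.006,0.087,0,0,0,0.045,-0.003,-0.006,0.087,0,0,0,0.07,-0.003,-0.006,0.087,0,0,0,0.085,-0.003,-0.006,0.087,0,0,0,0.092,-0.003,-0.006,0.087,0,0,0,0.092,-0.003,-0.006,0.087,0,0,0,0.092,-0.003,-0.006,0.03,0,0,0,0.092,-0.003,-0.006,0.015,0,0,0,0.092,-0.003,-0.006,0.015,0,0,0,0.092,-0.003,-0.006,0.015,0,0,0,0.092,-0.003,-0.006,0.015,0,0,0,0.092,-0.003,-0.006,0.015]'

```text
time_s: 3.87
tcp_pos: [0.5244, -0.3251, 0.0304]
ee_rot: [[0.001, -0.977, -0.212], [-0.0, -0.212, 0.977], [-1.0, -0.001, -0.0]]
wrist_force: [0.3, 0.5, -0.4]
gripper_width: 0.634
```

Run:
```python
from plan import *
s=r.sense();print(s['tcp_pos'],s['time_s'],s['gripper_width']*87,s['wrist_force'])
inc((.523,-.3246,.25),190.9)
```

```text
[ 0.52436544 -0.32514376  0.03043275] 3.8667 55.19749646270283 [ 0.31796285  0.49939599 -0.38824309]
turn [ 1.34 -0.02  0.04] shift [-0.2196  0.0011  0.0007]
```

Request:
move_arm --increments '[0,0,0,0,0,0,0.015,0,0,0,0,0,0,0.015,0,0,0,0,0,0,0.015,0,0,0,0,0,0,0.015,0,0,0,0,0,0,0.015,0,0,0,0,0,0,0.015,0,0,0,0,0,0,0.015,0,0,0,0,0,0,0.015]'

```text
time_s: 4.53
tcp_pos: [0.5244, -0.3251, 0.0299]
ee_rot: [[0.0, -0.977, -0.212], [-0.0, -0.212, 0.977], [-1.0, -0.0, -0.0]]
wrist_force: [2.2, -0.7, -0.5]
gripper_width: 0.341
```

Request:
move_arm --increments '[0,0,0,-0.02,0,0,0.015,0.5,0,0,-0.06,0,0,0.015,1.3,0,0,-0.1,0,0,0.015,1.3,0,0,-0.14,0,0,0.015,1.3,0,0,-0.18,0,0,0.015,1.3,0,0,-0.21,0,0,0.015,1.3,0,0,-0.22,0,0,0.015,1.3,0,0,-0.22,0,0,0.015]'

```text
time_s: 5.2
tcp_pos: [0.5249, -0.3253, 0.2523]
ee_rot: [[0.005, -0.982, -0.19], [-0.001, -0.19, 0.982], [-1.0, -0.005, -0.002]]
wrist_force: [0.8, 0.1, -4.1]
gripper_width: 0.345
```

Run:
```python
from plan import *
s=r.sense();p=s['tcp_pos'];print(p,s['time_s'],s['gripper_width']*87,s['wrist_force'],s['joints'])
vs=(.5262,.0767,.1905)
y=np.degrees(np.arctan2(s['ee_rot'][1][1],s['ee_rot'][0][1]));print('yaw',y)
c=T(*vs,[(.075,.0885-.185,.16)])[0];print('target c',c)
v=(p[0],p[1],np.radians(y-90))
inc((c[0],c[1],.25),190.9)
for n,b in(('top',(380,190,470,270)),('scene',(170,90,310,190))):
    im=r.capture(n);over(n,im,sharp(v,p[2]-.030),*b,6,f'pics/l_{n}.png')
```

```text
[ 0.52488599 -0.32529203  0.25230275] 5.2 29.987121945255407 [ 0.79306449  0.08611547 -4.10283358] [-1.67952082e+01  2.03961084e+01  1.11267046e+00 -1.02789145e-02
 -7.04302315e+01  2.77310183e+01]
yaw -169.06732810019037
target c [ 0.61811549 -0.00385304  0.16      ]
turn [ 0.03 -0.12  0.26] shift [ 0.0023 -0.1525  0.2979]
```

View pics/l_scene.png

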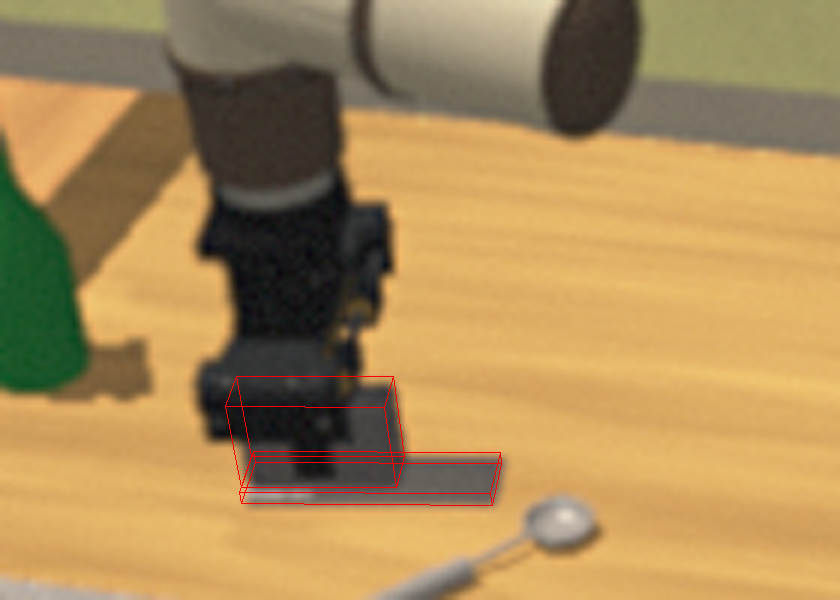

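View pics/l_top.png

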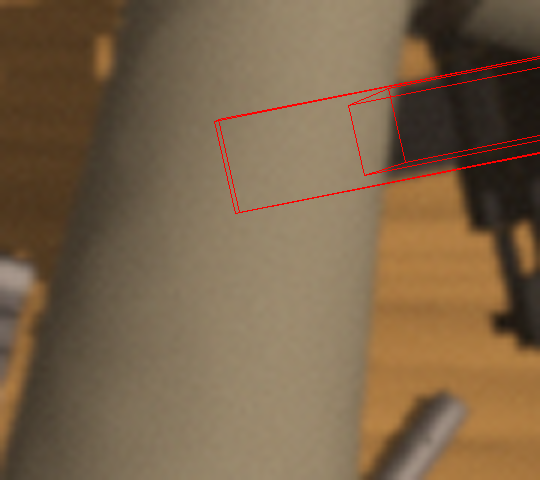

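Request:
move_arm --increments '[0,0,0,-0.01,-0.01,0.02,0.015,0,0,0,-0.02,-0.028,0.055,0.015,0,0,0,-0.02,-0.045,0.09,0.015,0,0,0,-0.02,-0.063,0.125,0.015,0,0,0,-0.02,-0.08,0.16,0.015,0,0,0,-0.02,-0.098,0.195,0.015,0,0,0,-0.02,-0.115,0.23,0.015,0,0,0,-0.02,-0.132,0.26,0.015,0,0,0,-0.02,-0.145,0.285,0.015,0,0,0,-0.02,-0.15,0.295,0.015,0,0,0,-0.01,-0.152,0.298,0.015,0,0,0,0,-0.152,0.298,0.015]'

```text
time_s: 6.3
tcp_pos: [0.6161, -0.0031, 0.2467]
ee_rot: [[-0.004, -0.982, -0.191], [-0.0, -0.191, 0.982], [-1.0, 0.004, 0.0]]
wrist_force: [-0.2, 0.6, -3.7]
gripper_width: 0.341
```

Run:
```python
from plan import *
s=r.sense();p=s['tcp_pos'];print(p,s['time_s'],s['gripper_width']*87,s['wrist_force'])
vs=(.5262,.0767,.1905)
y=np.degrees(np.arctan2(s['ee_rot'][1][1],s['ee_rot'][0][1]));print('yaw',y)
c=T(*vs,[(.075,.0885-.185,.16)])[0]
inc((c[0],c[1],.195),190.9)
v=(p[0],p[1],np.radians(y-90))
for n,b in(('top',(220,125,365,245)),('scene',(250,130,390,250))):
    im=r.capture(n);over(n,im,sharp(v,p[2]-.030)+shelfm(vs)[:4],*b,5,f'pics/m_{n}.png')
```

```text
[ 0.61612906 -0.00314026  0.24668463] 6.3 29.66420782077053 [-0.16008588  0.63096062 -3.743643  ]
yaw -169.01014347575392
turn [ 0.09  0.02 -0.24] shift [ 0.0517 -0.002  -0.0011]
```

View pics/m_scene.png

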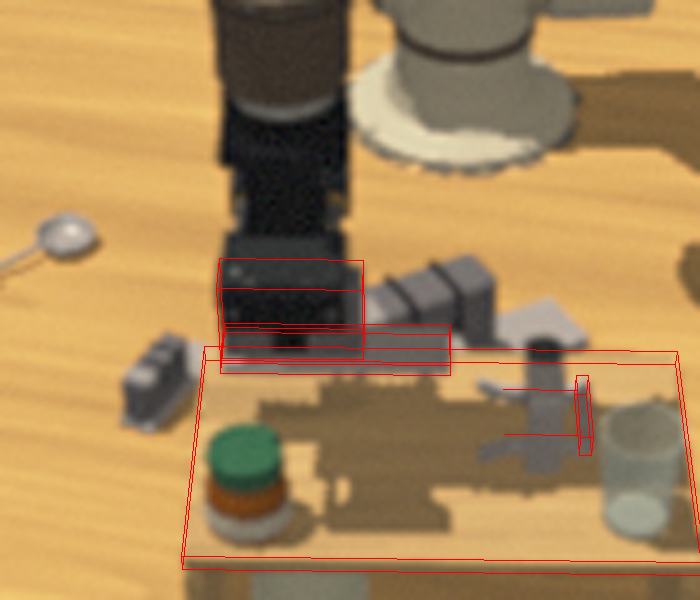

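View pics/m_top.png

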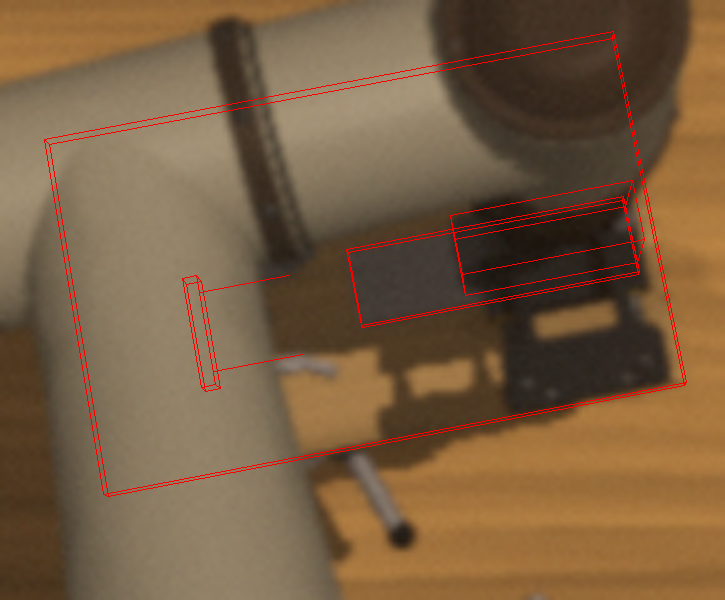

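Request:
move_arm --increments '[0,0,0,0.015,-0.002,-0.001,0.015,0,0,0,0.03,-0.002,-0.001,0.015,0,0,0,0.042,-0.002,-0.001,0.015,0,0,0,0.05,-0.002,-0.001,0.015,0,0,0,0.053,-0.002,-0.001,0.015,0,0,0,0.055,-0.002,-0.001,0.015,0,0,0,0.055,-0.002,-0.001,0.015]'

```text
time_s: 6.98
tcp_pos: [0.619, -0.0049, 0.195]
ee_rot: [[0.0, -0.982, -0.189], [-0.0, -0.189, 0.982], [-1.0, -0.0, -0.0]]
wrist_force: [0.3, 0.6, -3.3]
gripper_width: 0.343
```

Run:
```python
from plan import *
s=r.sense();p=s['tcp_pos'];print(p,s['time_s'],s['wrist_force'],s['moment'])
vs=(.5262,.0767,.1905)
c=T(*vs,[(.075,.0885-.16,.16)])[0];inc((c[0],c[1],.190),190.9)
c=T(*vs,[(.075,.0885-.10,.16)])[0];inc((c[0],c[1],.190),190.9)
```

```text
[ 0.61904659 -0.00490653  0.19503844] 6.9833 [ 0.31372521  0.58439756 -3.31541732] [-0.02565154 -0.07893219 -0.01294054]
turn [-0.   -0.02  0.  ] shift [0.005  0.0007 0.0262]
turn [-0.   -0.02  0.  ] shift [0.005  0.0007 0.0862]
```

Request:
move_arm --increments '[0,0,0,0.001,0,0,0.015,0,0,0,0.002,0,0,0.015,0,0,0,0.003,0,0,0.015,0,0,0,0.003,0,0,0.015]'

```text
time_s: 7.32
tcp_pos: [0.619, -0.0042, 0.1921]
ee_rot: [[0.0, -0.982, -0.19], [0.0, -0.19, 0.982], [-1.0, -0.0, 0.0]]
wrist_force: [1.0, 0.6, -3.4]
gripper_width: 0.343
```

Run:
```python
from plan import *
s=r.sense();p=s['tcp_pos'];print(p,s['time_s'],s['wrist_force'],s['moment'])
```

```text
[ 0.61900156 -0.0041688   0.19206476] 7.3167 [ 1.02334491  0.56286686 -3.35472452] [ 0.04915277 -0.01305037  0.02044602]
```

Still no contact. I'll go down 3 mm more.

Request:
move_arm --increments '[0,0,0,0.001,0,0,0.015,0,0,0,0.0015,0,0,0.015,0,0,0,0.002,0,0,0.015,0,0,0,0.0025,0,0,0.015,0,0,0,0.0025,0,0,0.015]'

```text
time_s: 7.73
tcp_pos: [0.619, -0.0042, 0.1899]
ee_rot: [[0.0, -0.982, -0.19], [-0.0, -0.19, 0.982], [-1.0, -0.0, -0.0]]
wrist_force: [-1.1, 0.6, -0.9]
gripper_width: 0.34
```

Run:
```python
from plan import *
s=r.sense();p=s['tcp_pos'];print(p,s['time_s'],s['wrist_force'],s['moment'])
```

```text
[ 0.61904872 -0.00422298  0.18989707] 7.7333 [-1.05945123  0.64634583 -0.89421014] [ 0.18048857  0.29317423 -0.04433035]
```

Request:
move_arm --increments '[0,0,0,0,0,0.006,0.015,0,0,0,0,0,0.014,0.015,0,0,0,0,0,0.022,0.015,0,0,0,0,0,0.03,0.015,0,0,0,0,0,0.036,0.015,0,0,0,0,0,0.042,0.015,0,0,0,0,0,0.046,0.015,0,0,0,0,0,0.05,0.015,0,0,0,0,0,0.05,0.015]'

```text
time_s: 8.48
tcp_pos: [0.6096, 0.0459, 0.1899]
ee_rot: [[0.001, -0.982, -0.191], [0.001, -0.191, 0.982], [-1.0, -0.001, 0.0]]
wrist_force: [0.2, 1.0, 2.7]
gripper_width: 0.338
```

Run:
```python
from plan import *
s=r.sense();p=s['tcp_pos'];print(p,s['time_s'],np.array(s['ee_rot']).T@s['wrist_force'],s['wrist_force'],s['moment'])
vs=(.5262,.0767,.1905)
y=np.degrees(np.arctan2(s['ee_rot'][1][1],s['ee_rot'][0][1]));print('yaw',y)
c=T(*vs,[(.075,.0885-.10,.16)])[0];inc((c[0],c[1],.190),190.9)
v=(p[0],p[1],np.radians(y-90))
for n,b in(('top',(220,125,365,245)),('scene',(250,130,390,250))):
    im=r.capture(n);over(n,im,sharp(v,p[2]-.030)+shelfm(vs)[:4],*b,5,f'pics/n_{n}.png')
```

```text
[0.60960467 0.04585454 0.18989172] 8.4833 [-2.71314098 -0.37664532  0.94722298] [0.18714201 0.99997256 2.71390122] [0.35070835 0.2804554  0.03084607]
yaw -169.0127186107163
turn [0.09 0.03 0.05] shift [-0.0001  0.001   0.0346]
```

View pics/n_scene.png

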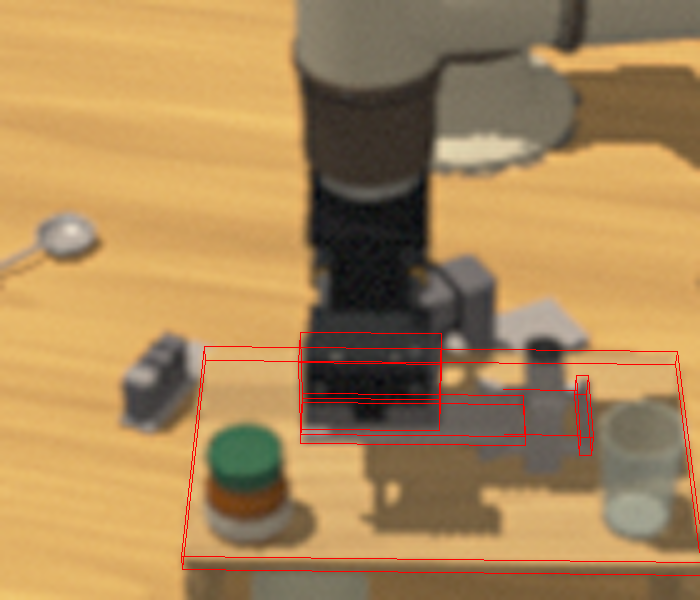

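View pics/n_top.png

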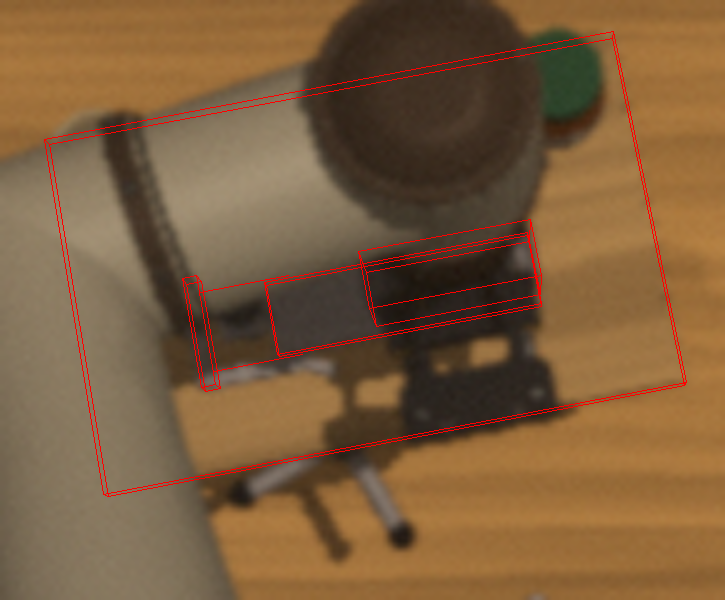

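The top crop shows the foot between the cheeks (tip edge ~(272,320) in the crop), about 35 mm short of the stop, with low forces. I'll carry on.

Request:
move_arm --increments '[0,0,0,0,0.0005,0.005,0.015,0,0,0,0,0.0005,0.011,0.015,0,0,0,0,0.0005,0.017,0.015,0,0,0,0,0.0005,0.022,0.015,0,0,0,0,0.0005,0.026,0.015,0,0,0,0,0.0005,0.028,0.015,0,0,0,0,0.0005,0.028,0.015]'

```text
time_s: 9.17
tcp_pos: [0.6038, 0.0728, 0.1899]
ee_rot: [[0.001, -0.982, -0.19], [0.0, -0.19, 0.982], [-1.0, -0.001, 0.0]]
wrist_force: [-0.2, -1.4, 6.0]
gripper_width: 0.34
```

Run:
```python
from plan import *
s=r.sense();p=s['tcp_pos'];print(p,s['time_s'],np.array(s['ee_rot']).T@s['wrist_force'],s['moment'])
vs=(.5262,.0767,.1905)
c=T(*vs,[(.075,.0885-.10,.16)])[0];inc((c[0],c[1],.190),190.9)
```

```text
[0.60382578 0.07280004 0.18986204] 9.1667 [-5.99794551  0.43342188 -1.30510005] [-0.50935879  0.11446291  0.01760975]
turn [0.08 0.   0.04] shift [-0.0001  0.0005  0.007 ]
```

Request:
move_arm --increments '[0,0,0,-0.0005,0,0.001,0.015,0,0,0,-0.0005,0,0.002,0.015,0,0,0,-0.0005,0,0.003,0.015,0,0,0,-0.0005,0,0.004,0.015,0,0,0,-0.0005,0,0.004,0.015]'

```text
time_s: 9.58
tcp_pos: [0.6029, 0.0762, 0.1899]
ee_rot: [[-0.0, -0.982, -0.19], [-0.0, -0.19, 0.982], [-1.0, 0.0, 0.0]]
wrist_force: [0.9, -3.2, 3.2]
gripper_width: 0.348
```

Run:
```python
from plan import *
s=r.sense();p=s['tcp_pos'];print(p,s['time_s'],np.array(s['ee_rot']).T@s['wrist_force'],s['moment'])
```

```text
[0.60291425 0.0762201  0.18987967] 9.5833 [-3.16342196 -0.28669306 -3.29484304] [-0.93417558 -0.22271077 -0.01618631]
```

Request:
move_arm --increments '[0,0,0,0,0,0.0007,0.015,0,0,0,0,0,0.0014,0.015,0,0,0,0,0,0.002,0.015,0,0,0,0,0,0.002,0.015]'

```text
time_s: 9.92
tcp_pos: [0.6025, 0.0782, 0.1899]
ee_rot: [[-0.0, -0.982, -0.19], [0.0, -0.19, 0.982], [-1.0, 0.0, 0.0]]
wrist_force: [1.1, -3.2, 3.6]
gripper_width: 0.34
```

Run:
```python
from plan import *
s=r.sense();p=s['tcp_pos'];print(p,s['time_s'],np.array(s['ee_rot']).T@s['wrist_force'],s['moment'])
```

```text
[0.60251518 0.07821918 0.18987839] 9.9167 [-3.62236651 -0.48347657 -3.31676628] [-0.95877379 -0.16156804 -0.01735178]
```

Just friction so far: the tool moved the full 2 mm. I'll continue.

Request:
move_arm --increments '[0,0,0,0,0,0.0007,0.015,0,0,0,0,0,0.0014,0.015,0,0,0,0,0,0.002,0.015,0,0,0,0,0,0.002,0.015]'

```text
time_s: 10.25
tcp_pos: [0.6022, 0.08, 0.1899]
ee_rot: [[-0.0, -0.982, -0.19], [-0.0, -0.19, 0.982], [-1.0, 0.0, -0.0]]
wrist_force: [2.1, -4.5, 3.1]
gripper_width: 0.34
```

Run:
```python
from plan import *
s=r.sense();p=s['tcp_pos'];print(p,s['time_s'],np.array(s['ee_rot']).T@s['wrist_force'],s['moment'])
```

```text
[0.60215551 0.08004288 0.18987972] 10.25 [-3.12497045 -1.23874553 -4.80455289] [-1.14228442 -0.21040044 -0.06552442]
```

Request:
move_arm --increments '[0,0,0,0,0,0.0005,0.015,0,0,0,0,0,0.001,0.015,0,0,0,0,0,0.001,0.015]'

```text
time_s: 10.5
tcp_pos: [0.602, 0.0801, 0.1899]
ee_rot: [[-0.0, -0.982, -0.189], [-0.001, -0.189, 0.982], [-1.0, 0.001, -0.001]]
wrist_force: [1.1, -7.0, 3.8]
gripper_width: 0.344
```

Run:
```python
from plan import *
s=r.sense();p=s['tcp_pos'];print(p,s['time_s'],np.array(s['ee_rot']).T@s['wrist_force'],s['moment'])
```

```text
[0.6020452  0.08009944 0.18985612] 10.5 [-3.8090514   0.29277525 -7.08796289] [-1.80317134 -0.52913841 -0.02673245]
```

The foot is home: the tool stopped at y=0.080 with about 7 N of axial force, where the stop was predicted. I'll release and rise.

Request:
move_arm --increments '[0,0,0,0,0,0,0.05,0,0,0,0,0,0,0.05,0,0,0,0,0,0,0.05,0,0,0,0,0,0,0.05,0,0,0,0,0,0,0.05,0,0,0,-0.03,0,0,0.05,0,0,0,-0.06,0,0,0.05,0,0,0,-0.1,0,0,0.05,0,0,0,-0.13,0,0,0.05,0,0,0,-0.13,0,0,0.04]'

```text
time_s: 11.33
tcp_pos: [0.6049, 0.0816, 0.3282]
ee_rot: [[0.015, -0.982, -0.191], [0.003, -0.191, 0.982], [-1.0, -0.015, 0.0]]
wrist_force: [0.1, -0.1, 1.3]
gripper_width: 0.545
```

Run:
```python
from plan import *
s=r.sense();p=s['tcp_pos'];print(p,s['time_s'],s['wrist_force'],s['gripper_width'],s['joints'])
vs=(.5262,.0767,.1905)
for n,b in(('top',(220,125,365,245)),('scene',(250,130,390,250))):
    im=r.capture(n);over(n,im,shelfm(vs)[:4],*b,5,f'pics/p_{n}.png')
# clear-out pose: in front of handle
c=T(*vs,[(-.10,.06,.16)])[0];inc((c[0],c[1],p[2]),190.9+90);inc((c[0],c[1],p[2]),190.9-90)
```

```text
[0.60489479 0.08159667 0.32817133] 11.3333 [ 0.12199864 -0.05440482  1.2663332 ] 0.5452661325226387 [ 22.9438092   17.4143687    7.38307567   0.16896387 -79.13335249
 -11.9829481 ]
turn [-89.95  -0.09   0.22] shift [-0.0073  0.1756  0.0697]
turn [9.005e+01 2.200e-01 9.000e-02] shift [-0.0073  0.1756  0.0697]
```

View pics/p_scene.png

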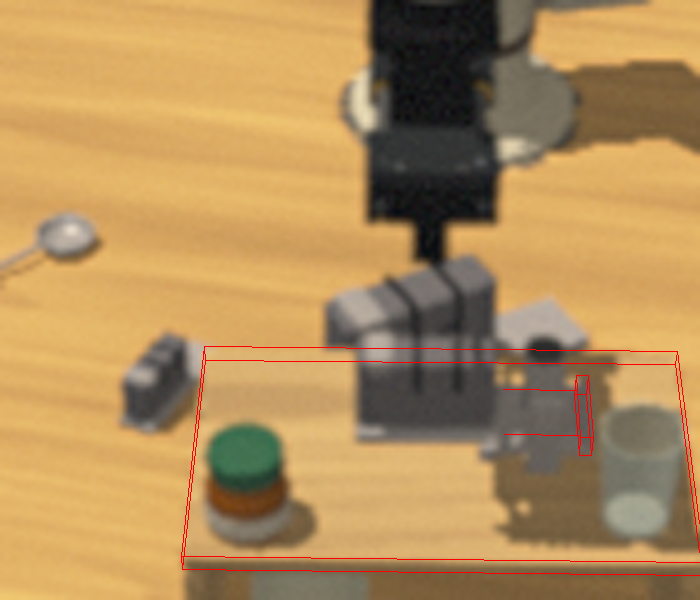

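View pics/p_top.png

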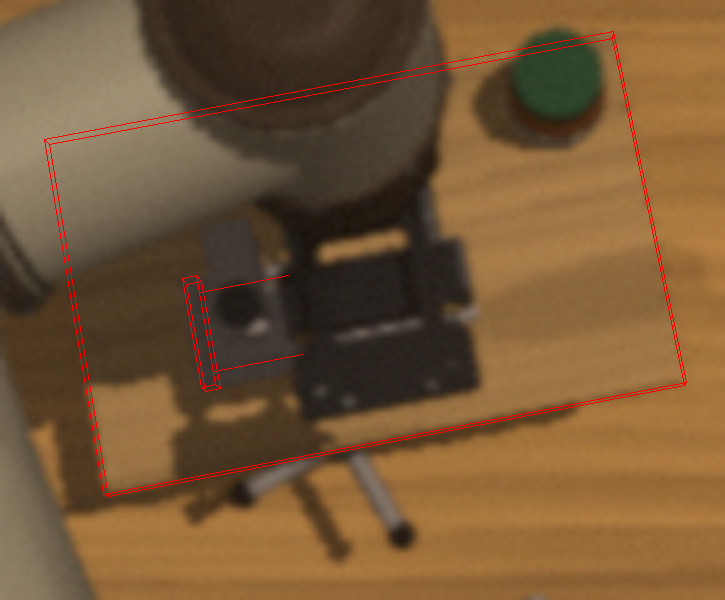

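The scene and top crops show the sharpener seated, its foot under the jaw (crop ~(540,400)) and the handle unmoved. I'll turn the gripper a quarter turn so it can straddle the handle's front arm.

```bash
cat > hd.py <<'E'
from plan import *
VS=(.5262,.0767,.1905);HUB=np.array([.010,.028]);RO=.048;HO=.025
Rs=np.array([[np.cos(VS[2]),-np.sin(VS[2])],[np.sin(VS[2]),np.cos(VS[2])]])
def toS(p): return Rs.T@(np.array(p[:2])-VS[:2])
def center(thd,ro=RO):
    """tool centre (shelf) so left pad touches arm at angle thd"""
    t=np.radians(thd);c,s=np.cos(t),np.sin(t)
    k=HUB+ro*np.array([-c,-s])+.006*np.array([-s,c])
    xc=k[0]-.0095 if thd>0 else k[0]+.0095
    return np.array([xc,k[1]-HO])
def theta(pc,hi=None):
    """arm angle from tool centre assuming contact"""
    best=None
    g=np.arange(-60,75,.05);best=[]
    for th in g:
        t=np.radians(th);c,s=np.cos(t),np.sin(t)
        n=np.array([-s,c])
        m=min(n@(np.array([pc[0]+d,pc[1]+HO])-HUB) for d in(-.0095,.0095))
        best.append(m-.006)
    b=np.array(best);i=np.where(np.diff(np.sign(b)))[0]
    return g[i]
def torque(s):
    pc=toS(s['tcp_pos']);th=theta(pc)
    if len(th)==0: return pc,None,None,None
    th=th[0];t=np.radians(th);n=np.array([-np.sin(t),np.cos(t)])
    d=.0095 if th>0 else -.0095
    k=np.array([pc[0]+d,pc[1]+HO])-HUB
    F=-(Rs.T@np.array(s['wrist_force'][:2]))  # on handle, shelf axes
    lev=-(k@np.array([np.cos(t),np.sin(t)]))
    return pc,th,F,(-F@n)*lev
E
python3 - <<'E'
from hd import *
for th in (19,30,40,50,-40,-30): print(th,center(th).round(4), theta(center(th)))
c=T(*VS,[(-.045,.009,.25)])[0];inc(c,280.9)
E
```

```text
19 [-0.0468 -0.007 ] [19.]
30 [-0.0441 -0.0158] [30.]
40 [-0.0401 -0.0233] [40.]
50 [-0.035  -0.0299] [50.]
-40 [-0.0134  0.0385] [-40.]
-30 [-0.0191  0.0322] [-30.]
turn [-89.95  -0.09   0.22] shift [0.071  0.1209 0.0185]
```

Request:
move_arm --increments '[-7,0,0,0,0.03,0.005,0.05,-14,0,0,0,0.06,0.01,0.05,-21,0,0,0,0.09,0.015,0.05,-28,0,0,0,0.121,0.0185,0.05,-35,0,0,0,0.121,0.0185,0.05,-42,0,0,0,0.121,0.0185,0.05,-49,0,0,0,0.121,0.0185,0.05,-56,0,0,0,0.121,0.0185,0.05,-63,0,0,0.02,0.121,0.0185,0.05,-70,0,0,0.04,0.121,0.0185,0.05,-77,0,0,0.06,0.121,0.0185,0.05,-84,0,0,0.07,0.121,0.0185,0.05]'

```text
time_s: 12.43
tcp_pos: [0.4774, 0.0758, 0.2458]
ee_rot: [[-0.007, 0.092, -0.996], [-0.002, -0.996, -0.091], [-1.0, 0.001, 0.007]]
wrist_force: [-0.2, -0.6, -0.8]
gripper_width: 0.576
```

Run:
```python
from hd import *
s=r.sense();print(s['tcp_pos'],s['time_s'],s['gripper_width']*87,s['joints'][5])
c=T(*VS,[(-.045,.009,.25)])[0];inc(c,280.9);inc((c[0],c[1],.126),280.9)
```

```text
[0.47736957 0.07575899 0.2457517 ] 12.4333 50.13581910338215 67.03919949052477
turn [-5.65  0.42 -0.04] shift [-0.0043 -0.001  -0.003 ]
turn [-5.65  0.42 -0.04] shift [ 0.1197 -0.0011 -0.0039]
```

Request:
move_arm --increments '[-5.6,0.2,0,0,-0.001,-0.003,0.05,-5.6,0.2,0,0.02,-0.001,-0.003,0.05,-5.6,0.2,0,0.04,-0.001,-0.003,0.05,-5.6,0.2,0,0.055,-0.001,-0.003,0.05,-5.6,0.2,0,0.06,-0.001,-0.003,0.05,-5.6,0.2,0,0.06,-0.001,-0.003,0.05]'

```text
time_s: 12.93
tcp_pos: [0.4811, 0.077, 0.1876]
ee_rot: [[-0.002, 0.183, -0.983], [-0.002, -0.983, -0.183], [-1.0, 0.001, 0.002]]
wrist_force: [-0.6, 0.7, -0.5]
gripper_width: 0.573
```

Run:
```python
from hd import *
s=r.sense();print(s['tcp_pos'],s['time_s'],s['gripper_width']*87)
c=T(*VS,[(-.045,.009,.25)])[0];inc((c[0],c[1],.126),280.9)
crop(r.capture('top'),220,125,365,245,5,'pics/q.png')
p=np.array(s['tcp_pos']);print(w2p('top',[p-[0,0,.008]]),(w2p('top',[p-[0,0,.008]])-[220,125])*5)
```

```text
[0.48107856 0.0769602  0.18758241] 12.9333 49.85970310209532
turn [-0.37  0.11 -0.08] shift [ 0.0616 -0.0003  0.0006]
[[298.07795892 228.47028016]] [[390.38979459 517.35140081]]
```

View pics/q.png

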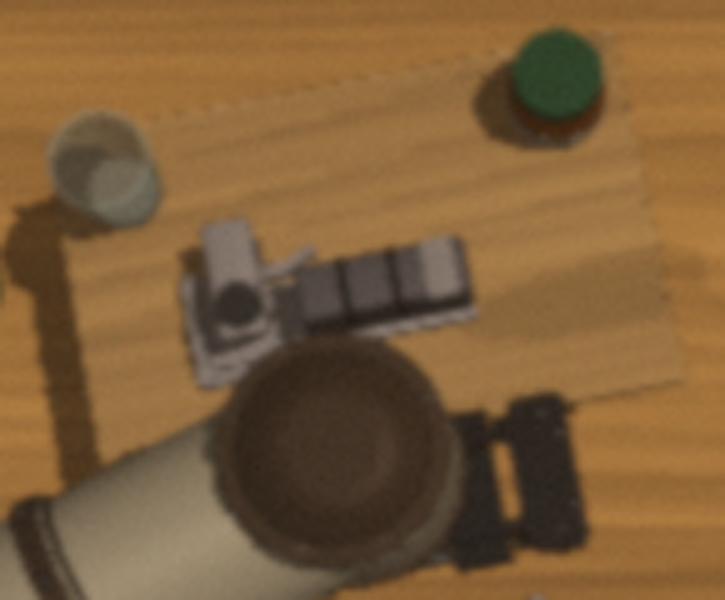

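The top crop shows the sharpener seated against the stop, with the wrist covering the handle. I'll lower the gripper so it straddles arm A.

Request:
move_arm --increments '[0,0,0,0.015,0,0,0.05,0,0,0,0.03,0,0,0.05,0,0,0,0.045,0,0,0.05,0,0,0,0.056,0,0,0.05,0,0,0,0.061,0,0,0.05,0,0,0,0.061,0,0,0.05]'

```text
time_s: 13.48
tcp_pos: [0.4827, 0.0775, 0.1286]
ee_rot: [[0.003, 0.183, -0.983], [-0.0, -0.983, -0.183], [-1.0, 0.0, -0.002]]
wrist_force: [-0.6, -0.6, 0.5]
gripper_width: 0.573
```

Run:
```python
from hd import *
s=r.sense();print(s['tcp_pos'],s['time_s'],s['gripper_width']*87,s['wrist_force'])
print(torque(s))
for th in(19,30,40,50):
    q=center(th);c=T(*VS,[(q[0],q[1],.126)])[0];inc(c,280.9)
```

```text
[0.4826738  0.07750455 0.12861973] 13.4833 49.84685549834303 [-0.56344653 -0.5512627   0.4610821 ]
(array([-0.04258646,  0.00903167]), np.float64(-0.05000000000340776), array([0.65763513, 0.43460166]), np.float64(-0.027020778107539074))
turn [-0.36 -0.14 -0.03] shift [0.0026 0.016  0.0042]
turn [-0.36 -0.14 -0.03] shift [0.0026 0.0248 0.0013]
turn [-0.36 -0.14 -0.03] shift [ 0.0026  0.0323 -0.0027]
turn [-0.36 -0.14 -0.03] shift [ 0.0027  0.0389 -0.0079]
```

Request:
move_arm --increments '[0,0,0,0.001,0.007,0.004,0.05,0,0,0,0.001,0.013,0.004,0.05,0,0,0,0.001,0.016,0.004,0.05,0,0,0,0.001,0.019,0.003,0.05,0,0,0,0.001,0.022,0.002,0.05,0,0,0,0.001,0.025,0.001,0.05,0,0,0,0.001,0.027,0,0.05,0,0,0,0.001,0.029,-0.001,0.05]'

```text
time_s: 14.15
tcp_pos: [0.4893, 0.0496, 0.1285]
ee_rot: [[0.004, 0.183, -0.983], [0.002, -0.983, -0.183], [-1.0, -0.001, -0.005]]
wrist_force: [-2.2, 4.4, 2.2]
gripper_width: 0.576
```

Run:
```python
from hd import *
def show():
    s=r.sense();pc,th,F,tq=torque(s);print(round(s['time_s'],2),pc.round(4),th,np.round(F,2),None if tq is None else round(tq,3),round(s['tcp_pos'][2],4),np.round(s['moment'],2))
show()
for i in range(6): r.capture('top');show()
for th in(40,45,50):
    q=center(th);c=T(*VS,[(q[0],q[1],.126)])[0];inc(c,280.9)
```

```text
14.15 [-0.0414 -0.0196] 35.599999999994566 [ 1.34 -4.74] 0.219 0.1285 [1.37 0.73 0.11]
14.2 [-0.0411 -0.02  ] 36.149999999994535 [ 0.75 -3.08] 0.138 0.1286 [0.73 0.39 0.1 ]
14.25 [-0.0412 -0.02  ] 36.09999999999454 [ 1.41 -2.45] 0.133 0.1285 [0.72 0.4  0.02]
14.3 [-0.0412 -0.02  ] 36.09999999999454 [ 0.45 -2.51] 0.108 0.1285 [0.68 0.35 0.04]
14.35 [-0.0412 -0.02  ] 36.04999999999454 [ 0.57 -0.99] 0.054 0.1284 [0.69 0.33 0.03]
14.4 [-0.0413 -0.02  ] 35.99999999999454 [ 0.89 -1.8 ] 0.094 0.1284 [0.67 0.28 0.  ]
14.45 [-0.0413 -0.02  ] 35.99999999999454 [ 0.9  -2.47] 0.12 0.1283 [0.61 0.29 0.07]
turn [-0.36 -0.25 -0.01] shift [ 0.0023  0.0033 -0.0012]
turn [-0.36 -0.25 -0.01] shift [ 0.0023  0.0067 -0.0037]
turn [-0.36 -0.25 -0.01] shift [ 0.0023  0.0099 -0.0064]
```

Request:
move_arm --increments '[0,0,0,0.002,0.002,-0.0007,0.05,0,0,0,0.002,0.004,-0.0018,0.05,0,0,0,0.002,0.006,-0.0032,0.05,0,0,0,0.002,0.008,-0.0048,0.05,0,0,0,0.002,0.01,-0.0065,0.05,0,0,0,0.002,0.0118,-0.008,0.05]'

```text
time_s: 14.95
tcp_pos: [0.4985, 0.0393, 0.1256]
ee_rot: [[0.002, 0.183, -0.983], [0.001, -0.983, -0.183], [-1.0, -0.0, -0.002]]
wrist_force: [-1.9, 4.2, 1.7]
gripper_width: 0.577
```

```bash
cat >> hd.py <<'E'
LM=.32
def show():
    s=r.sense();pc,th,F,tq=torque(s)
    m=s['moment'];s2=dict(s);s2['wrist_force']=np.array([-m[1]/LM,m[0]/LM,0]);_,_,F2,tq2=torque(s2)
    print(round(s['time_s'],2),pc.round(4),'th',np.round(th,1),'F',np.round(F,2),'tq',tq and round(tq,3),'Fm',np.round(F2,2),'tqm',tq2 and round(tq2,3),'z',round(s['tcp_pos'][2],4))
def goto(*ths,ro=RO,z=.128):
    for th in ths:
        q=center(th,ro);c=T(*VS,[(q[0],q[1],z)])[0];print(th,end=' ');inc(c,280.9)
E
python3 - <<'E'
from hd import *
show()
E
```

```text
14.95 [-0.0343 -0.0315] th 51.8 F [ 1.09 -4.53] tq 0.178 Fm [ 1.74 -4.86] tqm 0.213 z 0.1256
```

Request:
move_arm --increments '[0,0,0,0,-0.01,0.002,0.05,0,0,0,-0.02,-0.01,0.002,0.05,0,0,0,-0.045,-0.02,0,0.05,0,0,0,-0.045,-0.05,-0.007,0.05,0,0,0,-0.045,-0.075,-0.012,0.05,0,0,0,-0.045,-0.0825,-0.015,0.05,0,0,0,-0.03,-0.0825,-0.015,0.05,0,0,0,-0.01,-0.0825,-0.015,0.05,0,0,0,0,-0.0825,-0.015,0.05,0,0,0,0,-0.0825,-0.015,0.05]'

```text
time_s: 15.78
tcp_pos: [0.4968, 0.1218, 0.1233]
ee_rot: [[-0.002, 0.182, -0.983], [-0.003, -0.983, -0.182], [-1.0, 0.002, 0.003]]
wrist_force: [-0.7, 1.2, -0.4]
gripper_width: 0.576
```

Run:
```python
from hd import *
show();r.capture('top');show();print(r.sense()['moment'],r.sense()['wrist_force'])
goto(-38,-34,-30,-25,-20,-15,-10,-5,ro=.053,z=.127)
```

```text
15.78 [-0.0203  0.0498] th -44.1 F [ 0.47 -1.35] tq 0.039 Fm [-0.06  0.35] tqm -0.013 z 0.1233
15.83 [-0.0191  0.05  ] th -45.0 F [-0.14 -0.21] tq 0.015 Fm [-0.11  0.33] tqm -0.009 z 0.1248
[-0.09597877 -0.05466008 -0.00154798] [ 0.09279859  0.23624523 -0.27901735]
-38 turn [-0.37 -0.01 -0.11] shift [-0.0022  0.0096 -0.0006]
-34 turn [-0.37 -0.01 -0.11] shift [-0.0021  0.0124  0.0019]
-30 turn [-0.37 -0.01 -0.11] shift [-0.0021  0.0153  0.0042]
-25 turn [-0.37 -0.01 -0.11] shift [-0.0021  0.0192  0.0068]
-20 turn [-0.37 -0.01 -0.11] shift [-0.0021  0.0233  0.009 ]
-15 turn [-0.37 -0.01 -0.11] shift [-0.0021  0.0275  0.0109]
-10 turn [-0.37 -0.01 -0.11] shift [-0.0021  0.032   0.0123]
-5 turn [-0.37 -0.01 -0.11] shift [-0.0021  0.0365  0.0134]
```

Request:
move_arm --increments '[0,0,0,-0.002,0.005,-0.001,0.05,0,0,0,-0.002,0.0085,-0.001,0.05,0,0,0,-0.002,0.0105,0.0003,0.05,0,0,0,-0.002,0.0125,0.002,0.05,0,0,0,-0.002,0.0145,0.0036,0.05]'

```text
time_s: 16.25
tcp_pos: [0.4977, 0.1086, 0.1287]
ee_rot: [[0.004, 0.182, -0.983], [0.002, -0.983, -0.182], [-1.0, -0.002, -0.004]]
wrist_force: [-3.7, 3.3, -0.8]
gripper_width: 0.577
```

Run:
```python
from hd import *
show();goto(-25,-20,-15,ro=.053,z=.127)
```

```text
16.25 [-0.022   0.0368] th -32.8 F [ 2.98 -3.9 ] tq 0.089 Fm [ 1.66 -3.93] tqm 0.128 z 0.1287
-25 turn [-0.4  -0.23  0.1 ] shift [0.0017 0.006  0.004 ]
-20 turn [-0.4  -0.23  0.1 ] shift [0.0017 0.01   0.0062]
-15 turn [-0.4  -0.23  0.1 ] shift [0.0017 0.0143 0.0081]
```

Request:
move_arm --increments '[0,0,0,0.001,0.002,0.0012,0.05,0,0,0,0.001,0.004,0.0025,0.05,0,0,0,0.001,0.006,0.0037,0.05,0,0,0,0.001,0.008,0.005,0.05]'

```text
time_s: 16.58
tcp_pos: [0.4953, 0.1006, 0.1285]
ee_rot: [[0.007, 0.182, -0.983], [0.004, -0.983, -0.182], [-1.0, -0.003, -0.007]]
wrist_force: [-2.3, 5.7, 0.3]
gripper_width: 0.575
```

Run:
```python
from hd import *
show();goto(-15,-10,-5,0,ro=.053,z=.127)
```

```text
16.58 [-0.0258  0.0293] th -23.7 F [ 1.2  -5.99] tq 0.261 Fm [ 1.2  -5.74] tqm 0.249 z 0.1285
-15 turn [-0.39 -0.42  0.16] shift [0.0014 0.0069 0.0043]
-10 turn [-0.39 -0.42  0.16] shift [0.0014 0.0113 0.0058]
-5 turn [-0.39 -0.42  0.16] shift [0.0014 0.0158 0.0069]
0 turn [-0.39 -0.42  0.16] shift [0.0013 0.0204 0.0076]
```

Request:
move_arm --increments '[0,0.3,0,0.001,0.002,0.0013,0.05,0,0.3,0,0.001,0.004,0.0026,0.05,0,0.3,0,0.001,0.006,0.0037,0.05,0,0.3,0,0.001,0.008,0.0046,0.05]'

```text
time_s: 16.92
tcp_pos: [0.4937, 0.0922, 0.1281]
ee_rot: [[0.015, 0.183, -0.983], [0.006, -0.983, -0.183], [-1.0, -0.003, -0.016]]
wrist_force: [0.3, 5.9, 0.5]
gripper_width: 0.574
```

```bash
cat >> hd.py <<'E'
def cross():
    s=r.sense();pc,th,_,_=torque(s);m=s['moment']
    F=-(Rs.T@np.array([-m[1]/LM,m[0]/LM]))
    o=[]
    for d in(-.0095,.0095):
        k=np.array([pc[0]+d,pc[1]+HO])-HUB;o.append(round(k[0]*F[1]-k[1]*F[0],3))
    print('CROSS front/back corner',o,'th',round(th,1),'F',F.round(2),'pc',pc.round(4),'t',round(s['time_s'],2),'z',round(s['tcp_pos'][2],4),'f',np.round(s['wrist_force'],1))
E
python3 - <<'E'
from hd import *
cross();goto(-10,-5,0,ro=.053,z=.127)
E
```

```text
CROSS front/back corner [np.float64(0.252), np.float64(0.161)] th -14.1 F [-1.12 -4.78] pc [-0.029   0.0213] t 16.92 z 0.1281 f [0.3 5.9 0.5]
-10 turn [-0.36 -0.91  0.16] shift [0.0011 0.0032 0.0027]
-5 turn [-0.36 -0.91  0.16] shift [0.0011 0.0078 0.0037]
0 turn [-0.36 -0.91  0.16] shift [0.001  0.0124 0.0044]
```

Request:
move_arm --increments '[0,-0.3,0,0.001,0.002,0.001,0.05,0,-0.5,0,0.001,0.004,0.0018,0.05,0,-0.6,0,0.001,0.006,0.0024,0.05]'

```text
time_s: 17.17
tcp_pos: [0.4931, 0.0862, 0.1276]
ee_rot: [[0.006, 0.183, -0.983], [0.004, -0.983, -0.183], [-1.0, -0.003, -0.007]]
wrist_force: [-0.5, 5.9, 2.8]
gripper_width: 0.574
```

Run:
```python
from hd import *
cross();goto(-5,0,ro=.053,z=.127);goto(2,5,10,z=.127,ro=.050)
```

```text
CROSS front/back corner [np.float64(0.306), np.float64(0.195)] th -7.5 F [-0.88 -5.88] pc [-0.0307  0.0156] t 17.17 z 0.1276 f [-0.5  5.9  2.8]
-5 turn [-0.35 -0.4   0.18] shift [0.0006 0.002  0.0021]
0 turn [-0.35 -0.4   0.18] shift [0.0006 0.0066 0.0028]
2 turn [-0.35 -0.4   0.18] shift [0.0005 0.0084 0.0189]
5 turn [-0.35 -0.4   0.18] shift [0.0005 0.0111 0.0191]
10 turn [-0.35 -0.4   0.18] shift [0.0005 0.0155 0.019 ]
```

Request:
move_arm --increments '[0,0,0,0,0.0015,0.0005,0.05,0,0,0,0,0.003,0.001,0.05]'

```text
time_s: 17.33
tcp_pos: [0.493, 0.0833, 0.1277]
ee_rot: [[0.007, 0.183, -0.983], [0.005, -0.983, -0.183], [-1.0, -0.003, -0.008]]
wrist_force: [1.0, 6.7, 2.4]
gripper_width: 0.577
```

Run:
```python
from hd import *
cross()
```

```text
CROSS front/back corner [np.float64(0.32), np.float64(0.207)] th -4.2 F [-1.81 -5.95] pc [-0.0313  0.0127] t 17.33 z 0.1277 f [1.  6.7 2.4]
```

Request:
move_arm --increments '[0,0,0,0,0.0015,0.0002,0.05,0,0,0,0,0.003,0.0004,0.05]'

```text
time_s: 17.5
tcp_pos: [0.4932, 0.0805, 0.1277]
ee_rot: [[0.007, 0.183, -0.983], [0.005, -0.983, -0.183], [-1.0, -0.004, -0.008]]
wrist_force: [0.1, 9.2, 2.5]
gripper_width: 0.573
```

Run:
```python
from hd import *
cross();goto(2,5,10,15,20,z=.127,ro=.040)
```

```text
CROSS front/back corner [np.float64(0.419), np.float64(0.266)] th -1.1 F [-1.16 -8.02] pc [-0.0317  0.01  ] t 17.5 z 0.1277 f [0.1 9.2 2.5]
2 turn [-0.35 -0.47  0.22] shift [0.0007 0.0024 0.008 ]
5 turn [-0.35 -0.47  0.22] shift [0.0006 0.0045 0.0082]
10 turn [-0.35 -0.47  0.22] shift [0.0006 0.0081 0.0082]
15 turn [-0.35 -0.47  0.22] shift [0.0006 0.0116 0.0079]
20 turn [-0.35 -0.47  0.22] shift [0.0006 0.0151 0.0074]
```

Request:
move_arm --increments '[0,0,0,0,-0.005,0,0.05,-6,0.4,0,0,-0.008,-0.003,0.05,-12,0.4,0,0,-0.008,-0.006,0.05,-15,0.4,0,0,-0.008,-0.006,0.05,-15,0.4,0,0,-0.006,-0.006,0.05]'

```text
time_s: 17.92
tcp_pos: [0.495, 0.085, 0.1257]
ee_rot: [[0.006, 0.432, -0.902], [0.002, -0.902, -0.432], [-1.0, 0.001, -0.006]]
wrist_force: [0.1, -0.2, 0.2]
gripper_width: 0.573
```

```bash
cat >> hd.py <<'E'
def gen(verbose=True):
    """yaw-aware: per corner, torque about hub, and arm angle if that corner touches"""
    s=r.sense();m=s['moment'];F=-(Rs.T@np.array([-m[1]/LM,m[0]/LM]));Rm=np.array(s['ee_rot']);p=np.array(s['tcp_pos'])
    F2=-(Rs.T@np.array(s['wrist_force'][:2]))
    for nm,d in(('front',.0095),('back',-.0095)):
        k=toS(p+Rm@np.array([0,-HO,d]))-HUB;ro=np.linalg.norm(k)
        a=np.degrees(np.arctan2(-k[1],-k[0])+np.arcsin(.006/ro))
        print(nm,'ro',ro.round(4),'ang',a.round(1),'tq(M)',round(k[0]*F[1]-k[1]*F[0],3),'tq(F)',round(k[0]*F2[1]-k[1]*F2[0],3))
    y=np.degrees(np.arctan2(Rm[1,1],Rm[0,1]))-VS[2]*180/np.pi
    print('F',F.round(2),F2.round(2),'pc',toS(p).round(4),'yaw',y.round(2),'t',round(s['time_s'],2),'z',p[2].round(4))
E
python3 - <<'E'
from hd import *
gen()
E
```

```text
front ro 0.0551 ang -1.9 tq(M) -0.013 tq(F) -0.01
back ro 0.0383 ang -10.2 tq(M) -0.008 tq(F) -0.006
F [0.01 0.23] [-0.06  0.19] pc [-0.0291  0.014 ] yaw -75.31 t 17.92 z 0.1257
```

Request:
move_arm --increments '[0,0,0,0,0.001,0.0002,0.05,0,0,0,0,0.002,0.0004,0.05]'

```text
time_s: 18.08
tcp_pos: [0.4953, 0.0833, 0.1254]
ee_rot: [[0.006, 0.429, -0.903], [0.003, -0.903, -0.429], [-1.0, -0.0, -0.006]]
wrist_force: [-2.4, 5.4, 1.2]
gripper_width: 0.573
```

Run:
```python
from hd import *
gen()
```

```text
front ro 0.0549 ang -0.1 tq(M) 0.266 tq(F) 0.306
back ro 0.0378 ang -7.6 tq(M) 0.167 tq(F) 0.193
F [ 1.33 -5.01] [ 1.38 -5.76] pc [-0.0291  0.0123] yaw -75.49 t 18.08 z 0.1254
```

Request:
move_arm --increments '[0,0,0,0,0.001,0.0002,0.05]'

```text
time_s: 18.17
tcp_pos: [0.4954, 0.0828, 0.1253]
ee_rot: [[0.005, 0.429, -0.903], [0.004, -0.903, -0.429], [-1.0, -0.001, -0.006]]
wrist_force: [-2.9, 6.1, 2.9]
gripper_width: 0.574
```

Run:
```python
from hd import *
gen()
```

```text
front ro 0.0549 ang 0.3 tq(M) 0.321 tq(F) 0.348
back ro 0.0377 ang -6.9 tq(M) 0.2 tq(F) 0.219
F [ 2.   -6.09] [ 1.74 -6.55] pc [-0.0291  0.0119] yaw -75.48 t 18.17 z 0.1253
```

Request:
move_arm --increments '[0,0,0,0,0.001,0.0002,0.05]'

```text
time_s: 18.25
tcp_pos: [0.4955, 0.082, 0.1253]
ee_rot: [[0.005, 0.43, -0.903], [0.004, -0.903, -0.43], [-1.0, -0.001, -0.006]]
wrist_force: [-3.0, 5.5, 3.3]
gripper_width: 0.573
```

Run:
```python
from hd import *
gen()
```

```text
front ro 0.0549 ang 1.2 tq(M) 0.324 tq(F) 0.314
back ro 0.0375 ang -5.6 tq(M) 0.201 tq(F) 0.196
F [ 2.15 -6.12] [ 1.93 -5.92] pc [-0.0292  0.011 ] yaw -75.47 t 18.25 z 0.1253
```

Request:
move_arm --increments '[0,0,0,0,0.001,0.0002,0.05]'

```text
time_s: 18.33
tcp_pos: [0.4956, 0.0811, 0.1253]
ee_rot: [[0.005, 0.43, -0.903], [0.004, -0.903, -0.43], [-1.0, -0.001, -0.006]]
wrist_force: [-3.9, 6.2, 3.1]
gripper_width: 0.574
```

Run:
```python
from hd import *
gen()
```

```text
front ro 0.0548 ang 2.2 tq(M) 0.332 tq(F) 0.364
back ro 0.0373 ang -4.2 tq(M) 0.205 tq(F) 0.226
F [ 2.45 -6.25] [ 2.63 -6.85] pc [-0.0292  0.0101] yaw -75.46 t 18.33 z 0.1253
```

Request:
move_arm --increments '[0,0,0,0,0.001,0.0002,0.05,0,0,0,0,0.002,0.0003,0.05]'

```text
time_s: 18.5
tcp_pos: [0.4959, 0.0791, 0.1253]
ee_rot: [[0.004, 0.43, -0.903], [0.003, -0.903, -0.43], [-1.0, -0.001, -0.005]]
wrist_force: [-4.4, 6.8, 3.8]
gripper_width: 0.576
```

Run:
```python
from hd import *
gen()
```

```text
front ro 0.0548 ang 4.3 tq(M) 0.348 tq(F) 0.407
back ro 0.0369 ang -1.1 tq(M) 0.214 tq(F) 0.254
F [ 3.08 -6.46] [ 3.02 -7.55] pc [-0.0292  0.0081] yaw -75.46 t 18.5 z 0.1253
```

Request:
move_arm --increments '[0,0,0,0,0.001,0.0001,0.05,0,0,0,0,0.002,0.0002,0.05]'

```text
time_s: 18.67
tcp_pos: [0.4963, 0.0771, 0.1252]
ee_rot: [[0.004, 0.43, -0.903], [0.003, -0.903, -0.43], [-1.0, -0.001, -0.005]]
wrist_force: [-6.0, 7.3, 4.9]
gripper_width: 0.58
```

Run:
```python
from hd import *
gen()
```

```text
front ro 0.0547 ang 6.4 tq(M) 0.368 tq(F) 0.454
back ro 0.0366 ang 2.1 tq(M) 0.227 tq(F) 0.28
F [ 3.53 -6.71] [ 4.52 -8.3 ] pc [-0.0293  0.0061] yaw -75.45 t 18.67 z 0.1252
```

Torque has risen about 0.14 N m above the 0.23 baseline by moment and a bit more by force. That puts the handle roughly 22–25° past first touch, in the middle of the window. I'll back off and rise.

Request:
move_arm --increments '[0,0,0,0,-0.003,0,0.05,0,0,0,0,-0.01,0,0.05,0,0,0,0,-0.014,0,0.05,0,0,0,-0.03,-0.014,0,0.05,0,0,0,-0.07,-0.014,0,0.05,0,0,0,-0.11,-0.014,0,0.05,0,0,0,-0.15,-0.014,0,0.05,0,0,0,-0.17,0.02,0.03,0.05,0,0,0,-0.17,0.06,0.03,0.05,0,0,0,-0.17,0.1,0.03,0.05,0,0,0,-0.17,0.14,0.03,0.05,0,0,0,-0.17,0.18,0.03,0.05]'

```text
time_s: 19.67
tcp_pos: [0.5471, -0.101, 0.2954]
ee_rot: [[0.006, 0.431, -0.902], [0.001, -0.902, -0.431], [-1.0, 0.001, -0.006]]
wrist_force: [0.2, 1.0, -0.7]
gripper_width: 0.574
```

Run:
```python
from hd import *
s=r.sense();print(s['tcp_pos'],s['time_s'],s['wrist_force'])
im=r.capture('top');cv2.imwrite('pics/e_top.png',im[:,:,::-1]);crop(im,220,125,365,245,5,'pics/e_c.png')
im=r.capture('scene');crop(im,230,150,390,270,5,'pics/e_s.png');cv2.imwrite('pics/e_scene.png',im[:,:,::-1])
```

```text
[ 0.54713275 -0.10099894  0.2954088 ] 19.6667 [ 0.20724032  1.00952823 -0.70939433]
```

View pics/e_c.png

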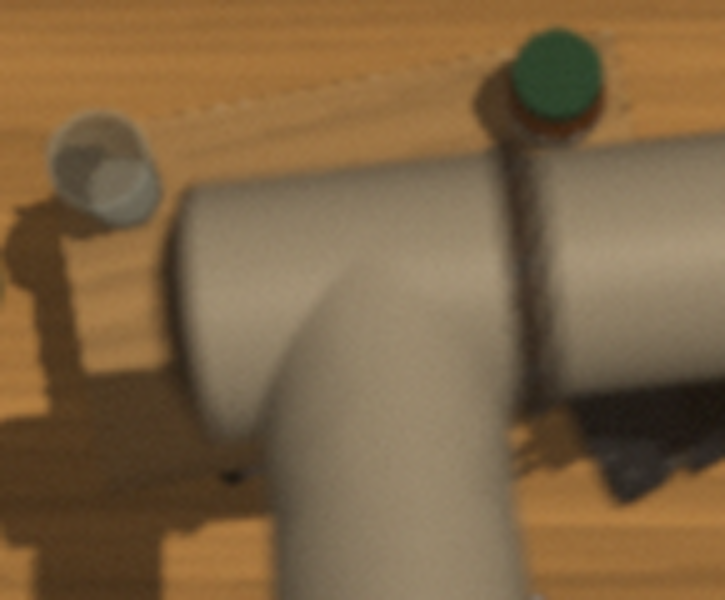

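View pics/e_s.png

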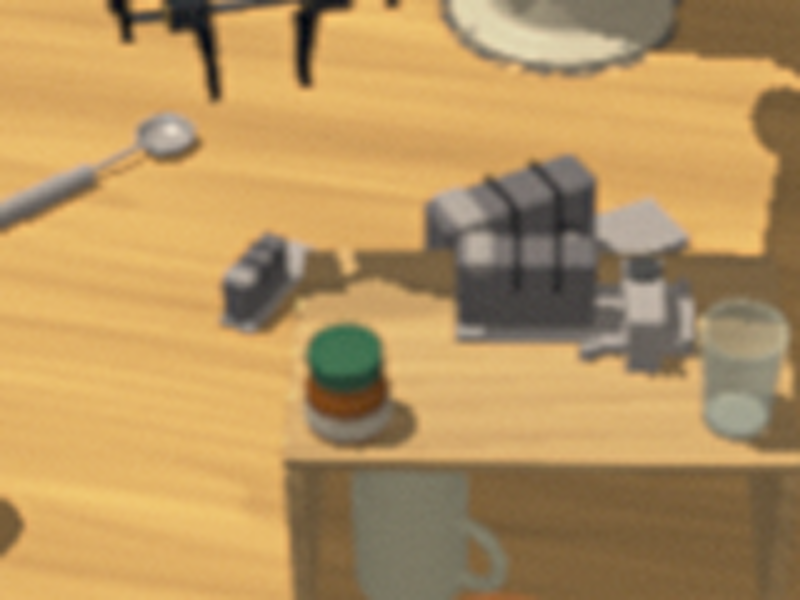

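The top crop has the elbow over the handle. In the scene crop the sharpener is seated, and the jar and glass stand where they were. I'll move aside for a clear view.

Request:
move_arm --increments '[0,0,0,0,0.04,0,0.05,0,0,0,0,0.08,0,0.05,0,0,0,0,0.12,0,0.05,0,0,0,0,0.16,0,0.05,0,0,0,0,0.2,0.02,0.05,0,0,0,0,0.24,0.04,0.05,0,0,0,0,0.28,0.06,0.05,0,0,0,0,0.31,0.08,0.05,0,0,0,0,0.31,0.08,0.05]'

```text
time_s: 20.52
tcp_pos: [0.6065, -0.4192, 0.2924]
ee_rot: [[0.002, 0.425, -0.905], [0.001, -0.905, -0.425], [-1.0, -0.0, -0.002]]
wrist_force: [-0.6, 1.7, -1.3]
gripper_width: 0.576
```

Run:
```python
from hd import *
s=r.sense();print(s['tcp_pos'],s['time_s'],s['wrist_force'])
im=r.capture('top');cv2.imwrite('pics/f_top.png',im[:,:,::-1]);crop(im,220,125,365,245,5,'pics/f_c.png')
```

```text
[ 0.60653419 -0.41916214  0.29239955] 20.5167 [-0.60387079  1.65498078 -1.31987699]
```

View pics/f_c.png

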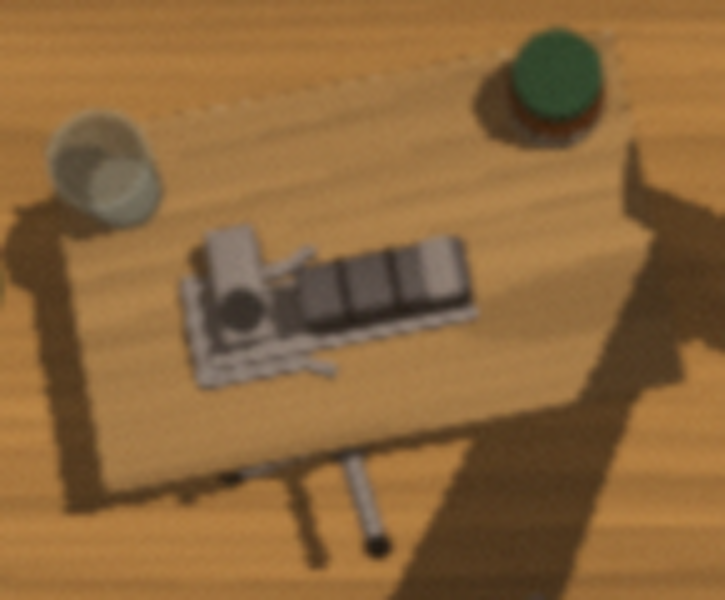

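View pics/f_top.png

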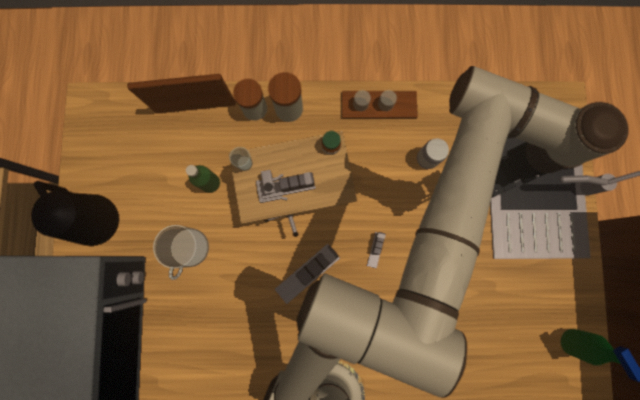

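Run:
```python
from hd import *
for p in [(402,535),(377,545)]:
    b=toS(p2w('top',[c2(p)],.13)[0]);k=b-HUB;print(b.round(4),np.linalg.norm(k).round(4),np.degrees(np.arctan2(-k[1],-k[0])).round(1))
j=p2w('top',[c2((208,233)),c2((252,225)),c2((272,335)),c2((228,345))],.21);print('jaw',((j[:,:2]-VS[:2])@Rs).round(4))
# seated sharpener overlay at predicted pose
c=T(*VS,[(.075,.0885-.1,0)])[0]
im=cv2.imread('pics/f_top.png')[:,:,::-1]
over('top',im,sharp((c[0],c[1],VS[2]+np.pi/2),.16)+shelfm(VS,ha=np.radians(8))[1:],220,125,365,245,5,'pics/f_o.png')
```

```text
[-0.0496  0.0076] 0.063 18.9
[-0.0524  0.0221] 0.0626 5.4
jaw [[0.1189 0.0748]
 [0.1187 0.0515]
 [0.0595 0.0514]
 [0.0586 0.0747]]
```

View pics/f_o.png

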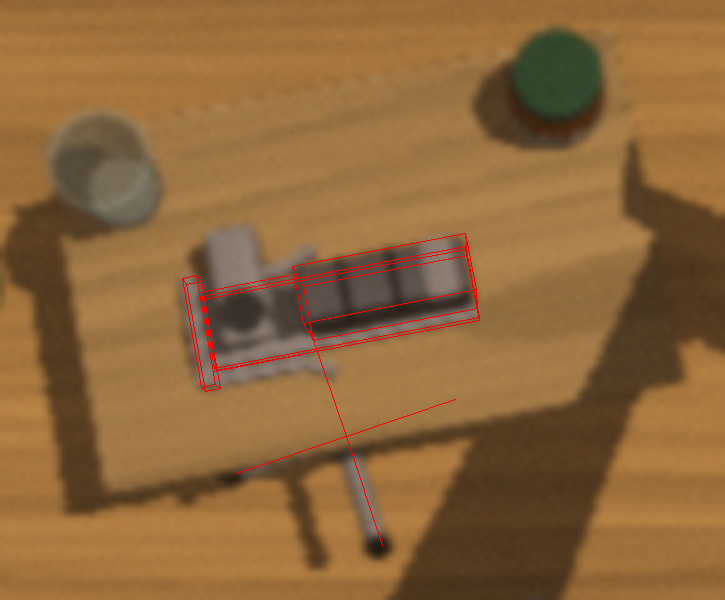

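The handle reads 95.4° in the image and 96.4° by contact. The foot sits at the predicted home pose, and the jaw is down. Handing in.

Run:
```python
from station import r
print(r.finish_job())
s=r.sense();print(s['time_s'])
```

```text
the job is handed in; nothing more can be done
None
the job is handed in; nothing more can be done
```

I put the middle-sized sharpener on the shelf, slid its foot to the end stop and tightened the clamp. I then let go, moved the arm clear and handed in at about 20.6 s. No verdict was reported.

- **Seating:** The slide ended when the tool stopped moving, at about 7 N, where I had predicted the stop. The last top picture matches the predicted home pose.
- **Tightening:** The handle went from 19° to about 95–96° (95.4° from the picture, 96.4° from the contact position). The turning effort was still at its baseline of 0.228 N m at about 66° and had reached about 0.37 N m when I stopped. I put the pad's first touch at about 70–75°, so the handle is roughly 22–25° past it, with a grip of about 11–14 N.
- **Check that disagreed:** Effort worked out from the wrist force came out higher than from the wrist moment, at about 0.42–0.45 N m. That would mean a grip of about 16 N or a little more, still short of 18 N by my estimate. I had no direct reading of the grip.
- **Other things:** In the last pictures the jar and glass stand where they began, and nothing else that can be seen looked disturbed. In the last top picture the arm hid the spoon and sponge, and the mug under the shelf can't be seen from above. The arm did not touch any of the three as far as I could tell.

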